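# Load a row of biscuit packs into the packing lane

### The job

Take the white end block by its fin and stand it squarely behind the row of four packs, then push the block so that the whole row slides as one straight, unbroken row into the guide lane and bears on the sprung pad at its far end. Press the row home with about 10 N, firmly enough that the pad gives a few millimetres but gently enough not to dent anything (well under 20 N on the lane), and let go, leaving the packs tight against each other and the pad with the block standing close behind them. Do not lift or tip the packs, and leave everything else on the table alone.

Things in the scene. Friction and masses are not known exactly. Their poses are not given: they have to be found in the camera images.
- lane: Fixed guide lane, open on top and in front: two slick dark steel rails 28 mm tall, 74 mm apart inside, flaring outwards over the 40 mm before the mouth to about 100 mm. Origin: middle of the mouth, where the parallel part begins, on the table; x runs along the lane away from the mouth, y across it, z up. No floor: packs slide on the table.
- pad_zone (a point): Fixed point on the lane's centre line, 202 mm from the mouth, 20 mm up: middle of the range in which the pad may stand. The black rubber pad (66 mm wide, 36 mm tall) sits across the lane on a clamped carriage whose setting differs each time and is not reported: its free face is 184 to 221 mm from the mouth. Find it by sight or feel.
- lane_end (a point): Middle of the lane's end bar, 300 mm from the mouth, on the table. The pad is sprung: it yields away from the mouth from about 1 N at 1.8 N per mm, 13 mm at most. 7 to 18 N on it is a good press; over 20 N between pack and lane dents. Table friction of row and block (2 to 6 N, partly not felt while standing still) adds to the push.
- pack1: Plain flat-sided brown carton of biscuits, closed and rigid, 40 mm along its x (along the row), 66 mm along its y, 40 mm tall, 0.07 to 0.14 kg. Origin: centre of its underside. Leading pack of the row, nearest the lane mouth. The row starts on the open table just before the mouth, roughly in line with the lane, with gaps of a few mm between the packs.
- pack2: Plain flat-sided brown carton of biscuits, closed and rigid, 40 mm along its x (along the row), 66 mm along its y, 40 mm tall, 0.07 to 0.14 kg. Origin: centre of its underside. Second in the row.
- pack3: Plain flat-sided brown carton of biscuits, closed and rigid, 40 mm along its x (along the row), 66 mm along its y, 40 mm tall, 0.07 to 0.14 kg. Origin: centre of its underside. Third in the row.
- pack4: Plain flat-sided brown carton of biscuits, closed and rigid, 40 mm along its x (along the row), 66 mm along its y, 40 mm tall, 0.07 to 0.14 kg. Origin: centre of its underside. Last in the row, farthest from the lane: the block goes behind it.
- end_block: White plastic block, 0.2 kg: foot 30 mm along its x, 66 mm along its y, 35 mm tall; on it an upright fin 14 mm thick along x, 50 mm wide along y, from 35 to 90 mm above the underside; the same turned half round. Origin: centre of the underside. Starts standing to the right of the row (-y). Goes behind the row with its x along the lane.
- round_tin: Plain round can, 60 mm across, 55 mm tall, beside the row. Bystander: leave it alone. Origin: centre of its underside.
- jar: Glass jar with metal cap, 62 mm across, 85 mm tall, beside the lane. Bystander: leave it alone. Origin: centre of its underside.
- cutter: Round steel biscuit cutter ring, 64 mm across, 28 mm tall, beside the row. Bystander: leave it alone. Origin: centre of its underside.
- spatula: Spatula lying flat. Bystander: leave it alone. Origin: centre of its underside.
- tape_roll: Cardboard-coloured tape roll, 96 mm across, 45 mm tall. Bystander: leave it alone. Origin: centre of its underside.
- tall_tin: Large flat square tin, 90 x 90 mm, 50 mm tall. Bystander: leave it alone. Origin: centre of its underside.
Mind the look-alikes: they are no part of the job. Leave any green or red look-alike of the pack3 alone.

How it is judged:
By the outcome, as a careful person would: the job done as asked, in the order asked, and still so for the second after the job is handed in, with the robot touching nothing.
It also fails if it takes over 67 s, if anything falls off the work surface, if the arm or the gripper's body presses on something with over 40 N, if the wrist force passes 120 N, or if a joint passes its speed limit or range.

### The arm

A 6-joint arm with a two-finger parallel gripper is mounted at the origin on the work surface. World frame = base frame: x ahead of the robot, y to its left, z up, the work surface at z = 0. Lengths are in m, angles in rad, forces in N, time in s.
With the tool pointing down it reaches from about 0.3 to 0.875 m from the base axis. Payload 6.4 kg.
Tool frame: the origin (TCP) lies at the very end of the fingers, on their centre line; the grasp point (between the pads) lies 19 mm behind it; z points along the fingers, x is the direction in which the jaws open and shut, and the axes are right-handed (so a half turn about z gives the same grasp; the last joint's range is limited). The gripper opens to 88 mm and grips with 3 to 60 N. Pads are 18 mm wide; open, the fingers measure 123 mm over their backs; the gripper's body (75 mm by 187 mm) begins 45 mm behind the grasp point.
Start: joints at [-1.5, 0.181, 1.607, -0, 1.354, -0.206], TCP at [0.157, -0.553, 0.212] pointing down, gripper open.
Joint ranges: [-2.99, 2.99], [-0.89, 2.07], [0.3, 2.58], [-1.14, 4.28], [0, 2.63], [-3.12, 3.12]. Speed limits (rad/s): [2.57, 2.57, 3.01, 3.14, 3.14, 3.14].

### API

Orientations are given as a unit quaternion [w, x, y, z].
In Python, from plant import bot gives the robot as it stands. The module is installed in compiled form; this text tells all that it offers.
- The arm moves only by the tool move_arm, never from a script. Its argument "moves" is one flat list of numbers, 6 for each row, row after row: the shift along the tool's x, y, z in mm, then the turn, a rotation vector about the tool's x, y, z in rad. A call has 1 to 12 rows; each row shifts and turns the commanded pose from where the row before left it, along the tool's axes as they then stand; what a row does not reach is not made up. A row lasts 1/12 s, in which the tool goes at most 41.7 mm and 7.16 degrees, less where a joint would pass 70% of its speed; a pose out of reach is approached as far as the arm can. A call with a gripper value outside its range is refused whole. "hand" is the closure, from 0 (fully open) to 1 (shut), set as the call begins (left out, the last holds). The fingers move at their own pace and stop on an object; "newtons" is the grip in N (left out, the last holds). Time passes only in rows, so rows that do not move let the fingers close. It gives the time, the measured TCP pose, the force and the opening at its end, in the units of the state.
- bot.state(): the state, without advancing time (a new reading comes with each control period).
- bot.snapshot(name): name is "scene" or "top" or "wrist"; returns (picture, depth): 480x640x3 uint8, red, green, blue; 480x640 float32, m along the optical axis (not along the pixel's ray), 0 where there is no reading.
- bot.calibration(name): a dict with "intrinsics" (3x3 intrinsics, pixels), "cam_to_world" (4x4, takes a point from camera to world coordinates). Camera axes: x right, y down, z forward; pixel columns grow to the right and rows downward; lengths in m; the calibration is good to about 2 mm. A picture is of the moment at which its call begins: read the wrist's pose just before it. calibration takes no time and is no camera call; for the wrist camera it gives the pose at the moment of the call.
- bot.job_done(): hands the job in, once; it reports no verdict.
The state is a dict: "t": time; "qpos": joint angles; "joint_velocities": joint speeds; "tau": joint torques, N m; "ee_pos": TCP position; "tool_rot": TCP orientation; "ft_force": force on the tool from outside, world axes, zero at the start; "moment": the same for the moment, N m; "opening": finger opening in m.
Only numpy, scipy, OpenCV 4.12 (cv2) and the standard library are available. Lean on these libraries where they do the work, as an engineer would, in place of code of your own. Each camera call takes 0.05 s, during which the arm holds its last target.

## Working session

There is one attempt and no reset: what is moved stays moved. The work goes in short steps, Python scripts to look and compute and a tool call to move; the robot and the scene stay as the last step left them, time stands still between calls to the robot, and variables do not carry over. Pictures are saved under pics/ and viewed, and the job is handed in when it is done.

Besides the shell and the picture viewer there is one more tool, called as name(argument=value, ...) on one line, values as JSON. move_arm: Moves the arm, as the interface text tells. Its arguments: {"type":"object","properties":{"moves":{"type":"array","items":{"type":"number"}},"hand":{"type":"number"},"newtons":{"type":"number"}},"required":["moves"]}

```bash
mkdir -p pics; cat > h.py <<'E'
import numpy as np, cv2
from plant import bot
def grab(name,tag):
    c=bot.calibration(name); p,d=bot.snapshot(name)
    np.savez(f'pics/{tag}.npz',p=p,d=d,K=c['intrinsics'],T=c['cam_to_world'])
    cv2.imwrite(f'pics/{tag}.png',p[:,:,::-1]); return p,d,c
def load(tag):
    z=np.load(f'pics/{tag}.npz'); return z['p'],z['d'],z['K'],z['T']
def ray(K,T,uv,z):
    uv=np.atleast_2d(uv).astype(float)
    r=np.c_[uv,np.ones(len(uv))]@np.linalg.inv(K).T@T[:3,:3].T
    o=T[:3,3]; return o+r*((z-o[2])/r[:,2])[:,None]
def proj(K,T,P):
    P=np.atleast_2d(P); c=(P-T[:3,3])@T[:3,:3]; q=c@K.T; return q[:,:2]/q[:,2:]
def cloud(d,K,T):
    v,u=np.mgrid[:d.shape[0],:d.shape[1]]
    c=np.stack([(u-K[0,2])/K[0,0]*d,(v-K[1,2])/K[1,1]*d,d],-1)
    w=c@T[:3,:3].T+T[:3,3]; w[d==0]=np.nan; return w
E
python3 - <<'E'
from h import *
for n in ('scene','top'):
    p,d,c=grab(n,n+'0'); print(n,c['intrinsics'].tolist(),np.round(c['cam_to_world'],3).tolist())
s=bot.state(); print(s)
E
```

```text
scene [[480.6177173673858, 0.0, 313.5377664332656], [0.0, 480.6177173673858, 246.18879790771004], [0.0, 0.0, 1.0]] [[0.539, 0.535, -0.651, 1.265], [0.842, -0.33, 0.427, -0.417], [0.013, -0.778, -0.628, 0.75], [0.0, 0.0, 0.0, 1.0]]
top [[617.1410853734022, 0.0, 327.53316967898576], [0.0, 617.1410853734022, 245.72686280020915], [0.0, 0.0, 1.0]] [[-0.03, -0.997, 0.066, 0.453], [-1.0, 0.03, 0.006, 0.043], [-0.008, -0.065, -0.998, 1.52], [0.0, 0.0, 0.0, 1.0]]
{'t': 0.1, 'qpos': array([-1.50031176e+00,  1.81452053e-01,  1.60791676e+00, -1.60613980e-05,
        1.35382675e+00, -2.06300765e-01]), 'joint_velocities': array([-0.0013563 , -0.00057638, -0.00329254, -0.00058342,  0.00096014,
       -0.00167447]), 'tau': array([ 3.42407757e-04, -4.34823596e+01, -3.42696905e+01,  7.03450385e-02,
        3.40508390e-02, -5.27297425e-05]), 'ee_pos': array([ 0.1570996 , -0.55256173,  0.21090431]), 'tool_rot': array([-5.98710333e-04,  7.97893249e-01, -6.02798243e-01, -5.32863470e-04]), 'ft_force': array([-0.24509272, -0.11439466, -0.73912094]), 'moment': array([-0.00086836, -0.07448989,  0.01522457]), 'opening': 0.08827263681916335}
```

View pics/top0.png

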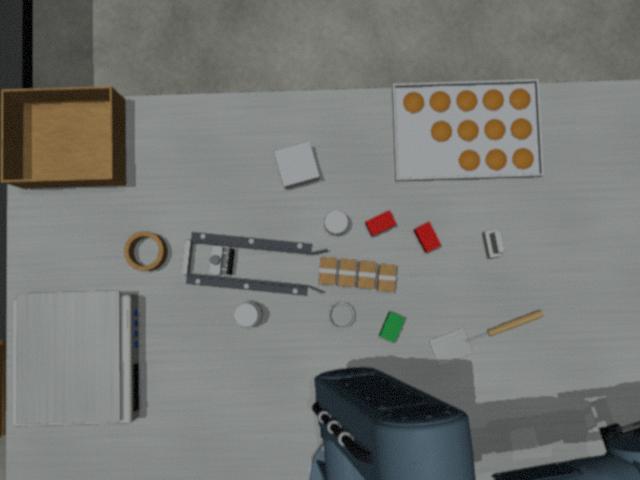

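View pics/scene0.png

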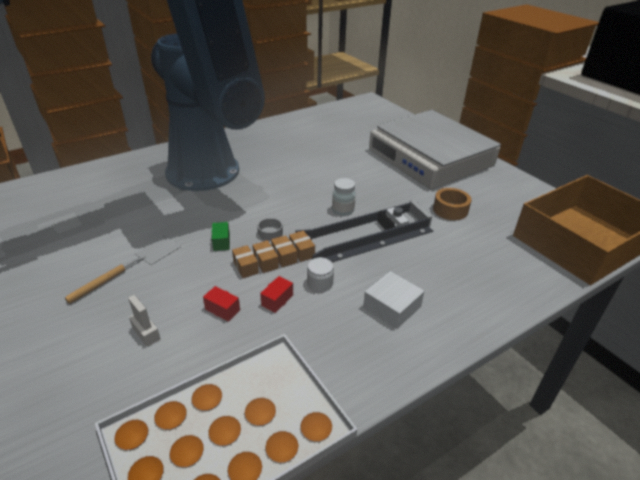

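The top view shows the lane running towards +y (image left). The flare tips are near (325,250) and (325,291), the pad is at about (232,262), and the packs lie at u 320–397. The white block is at (493,243). Green and red look-alikes and the other bystanders are close by. Next I'll get rough positions, then closer wrist views.

```bash
python3 - <<'E'
from h import *
p,d,K,T=load('top0')
pts={'row_end':(397,277),'row_front':(320,271),'endblk':(493,243),'pad':(235,262),'flareL':(326,291),'flareU':(326,250),'par_lo':(308,294),'par_up':(313,244),'far':(187,258),'jar':(248,314),'tin':(337,222),'cutter':(343,314)}
for k,v in pts.items(): print(k,np.round(ray(K,T,v,0.03)[0],3))
w=cloud(d,K,T)
print('fin',np.round(w[243,485:502],3).tolist())
c=bot.calibration('wrist'); print(np.round(c['cam_to_world'],3).tolist(),c['intrinsics'].tolist())
E
```

```text
row_end [ 0.471 -0.113  0.03 ]
row_front [0.49  0.072 0.03 ]
endblk [ 0.546 -0.347  0.03 ]
pad [0.518 0.277 0.03 ]
flareL [0.442 0.059 0.03 ]
flareU [0.541 0.057 0.03 ]
par_lo [0.436 0.103 0.03 ]
par_up [0.556 0.088 0.03 ]
far [0.532 0.393 0.03 ]
jar [0.392 0.248 0.03 ]
tin [0.608 0.028 0.03 ]
cutter [0.386 0.02  0.03 ]
fin [[0.547, -0.33, 0.02], [0.546, -0.331, 0.026], [0.546, -0.333, 0.028], [0.546, -0.333, 0.036], [0.546, -0.337, 0.03], [0.546, -0.34, 0.029], [0.545, -0.341, 0.036], [0.545, -0.34, 0.047], [0.544, -0.34, 0.056], [0.543, -0.339, 0.071], [0.543, -0.34, 0.074], [0.542, -0.34, 0.083], [0.542, -0.341, 0.089], [0.542, -0.343, 0.09], [nan, nan, nan], [0.541, -0.347, 0.093], [0.542, -0.351, 0.084]]
[[0.273, -0.928, -0.255, 0.222], [-0.962, -0.264, -0.071, -0.534], [-0.001, 0.265, -0.964, 0.384], [0.0, 0.0, 0.0, 1.0]] [[381.55349976274886, 0.0, 320.718321149659], [0.0, 381.55349976274886, 236.97363677697652], [0.0, 0.0, 1.0]]
```

move_arm(moves=[-20,-26,-3,0,0,0,-25,-32,-3,0,0,0,-25,-32,-3,0,0,0,-25,-32,-3,0,0,0,-25,-32,-3,0,0,0,-25,-32,-3,0,0,0,-25,-32,-3,0,0,0,-25,-32,-3,0,0,0,-25,-32,-3,0,0,0,-25,-32,-3,0,0,0,-25,-32,-3,0,0,0,-25,-32,-3,0,0,0])

```text
t: 1.1
ee_pos: [0.4408, -0.164, 0.2478]
tool_rot: [-0.0, 0.798, -0.603, 0.0]
ft_force: [-0.3, -0.5, -0.5]
opening: 0.0881
```

move_arm(moves=[-10,-15,-5,0,0,0.1,0,0,0,0,0,0.1,0,0,0,0,0,0.1,0,0,0,0,0,0.1,0,0,0,0,0,0,0,0,0,0,0,0])

```text
t: 1.6
ee_pos: [0.4517, -0.1522, 0.2524]
tool_rot: [-0.0, -0.663, 0.748, 0.0]
ft_force: [0.5, -0.3, 0.5]
opening: 0.088
```

```bash
python3 - <<'E'
from h import *
s=bot.state(); print(s['t'],s['ee_pos'],s['tool_rot'],s['ft_force'])
grab('wrist','w1')
E
```

```text
1.6 [ 0.45165973 -0.15215427  0.25238296] [-9.99742576e-05 -6.63398946e-01  7.48265809e-01  3.27482360e-04] [ 0.49243645 -0.33461847  0.45840052]
```

View pics/w1.png

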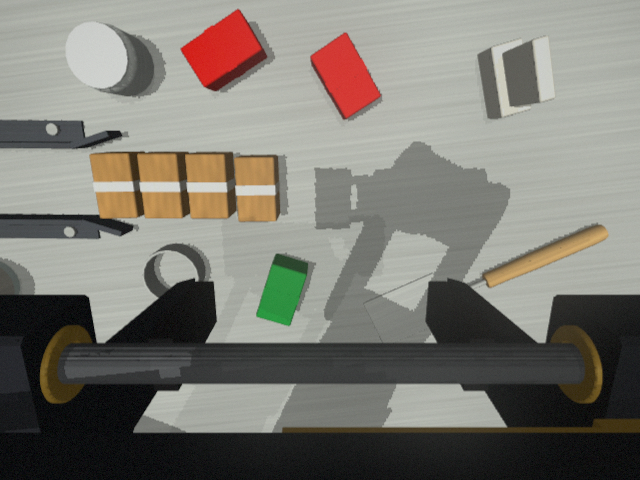

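The wrist view shows the four packs at u 92–278, v 152–220, nearly in a straight line. The flare tips are at about (127,133) and (132,229), and the white block with its fin is at about (515,77). Next I'll look along the lane.

move_arm(moves=[-20,0,0,0,0,0,-40,0,0,0,0,0,-40,0,0,0,0,0,-40,0,0,0,0,0,-40,0,0,0,0,0,-40,0,0,0,0,0,-20,0,0,0,0,0,0,0,0,0,0,0,0,0,0,0,0,0])

```text
t: 2.4
ee_pos: [0.4811, 0.0864, 0.2525]
tool_rot: [-0.0, -0.664, 0.748, 0.0]
ft_force: [0.8, -0.4, -0.0]
opening: 0.0879
```

```bash
python3 - <<'E'
from h import *
s=bot.state(); print(s['t'],s['ee_pos'],s['tool_rot'],s['ft_force'])
grab('wrist','w2')
E
```

```text
2.4 [0.48112779 0.08644457 0.25251498] [-2.95934003e-04 -6.63834392e-01  7.47879543e-01  2.90688240e-05] [ 0.76600617 -0.35301698 -0.01086929]
```

View pics/w2.png

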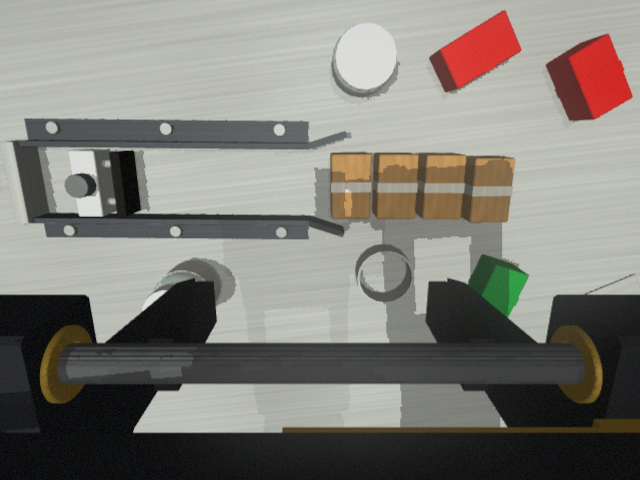

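```bash
python3 - <<'E'
from h import *
p,d,K,T=load('w2')
a=cv2.resize(p[110:250,0:360],None,fx=2.2,fy=2.2,interpolation=cv2.INTER_CUBIC)
b=cv2.resize(p[110:250,300:540],None,fx=3.3,fy=2.2*1.5,interpolation=cv2.INTER_CUBIC)
cv2.imwrite('pics/w2a.png',a[:,:,::-1]);cv2.imwrite('pics/w2b.png',b[:,:,::-1])
p,d,K,T=load('w1')
b=cv2.resize(p[20:140,440:600],None,fx=5,fy=5,interpolation=cv2.INTER_CUBIC)
cv2.imwrite('pics/w1b.png',b[:,:,::-1])
E
```

```text
(no output)
```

View pics/w2a.png

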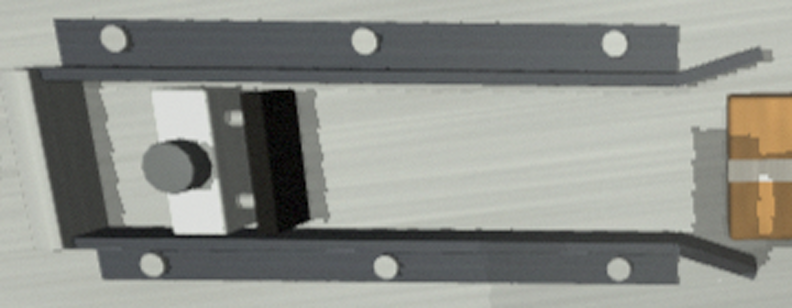

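View pics/w2b.png

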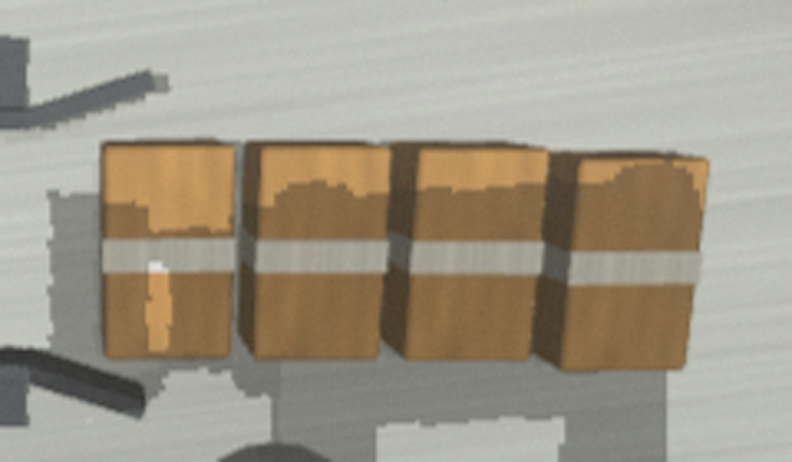

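View pics/w1b.png

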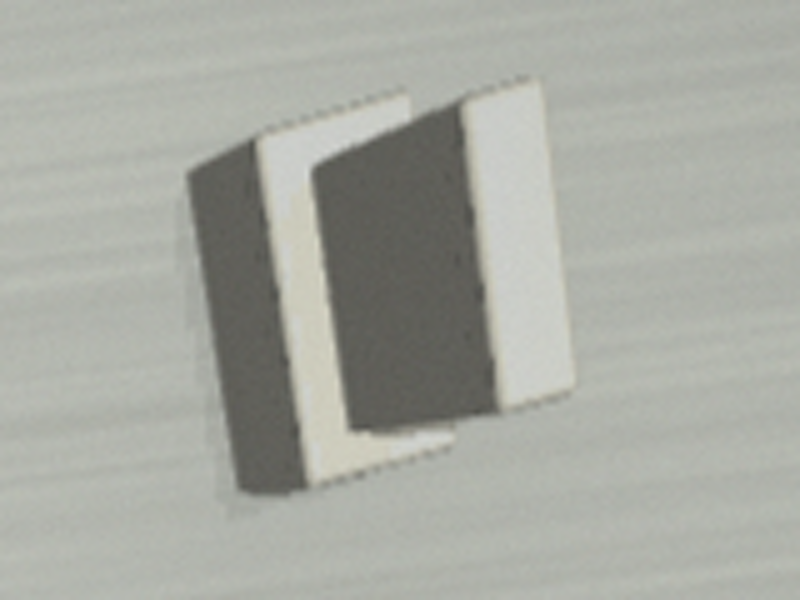

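```bash
python3 - <<'E'
from h import *
p,d,K,T=load('w2')
w=cloud(d,K,T)
for u in (200,):
  for v in list(range(136,152))+list(range(210,226)): print(u,v,p[v,u],np.round(w[v,u],4))
v=190
for u in range(100,160,2): print(u,p[v,u],np.round(w[v,u],4))
E
```

```text
200 136 [87 93 93] [0.5591 0.2063 0.0051]
200 137 [89 92 94] [0.5581 0.2071 0.0032]
200 138 [89 92 95] [0.5572 0.2081 0.0006]
200 139 [88 91 94] [0.5561 0.2079 0.0019]
200 140 [88 92 94] [0.5551 0.2076 0.0038]
200 141 [68 69 72] [0.5539 0.2047 0.0136]
200 142 [73 75 77] [0.5527 0.2004 0.0284]
200 143 [90 96 95] [0.5518 0.201  0.0272]
200 144 [90 95 97] [0.5508 0.201  0.0277]
200 145 [88 92 94] [0.5498 0.2013 0.0273]
200 146 [90 93 97] [0.5489 0.2019 0.0261]
200 147 [83 85 88] [0.5479 0.2018 0.0273]
200 148 [140 142 138] [ 5.469e-01  2.105e-01 -1.000e-04]
200 149 [178 182 173] [ 0.5458  0.2108 -0.0006]
200 150 [174 177 169] [ 5.448e-01  2.109e-01 -1.000e-04]
200 151 [174 175 169] [5.437e-01 2.110e-01 2.000e-04]
200 210 [184 189 179] [ 4.795e-01  2.243e-01 -1.000e-04]
200 211 [184 188 180] [0.4785 0.2242 0.0009]
200 212 [188 193 185] [4.772e-01 2.247e-01 1.000e-04]
200 213 [154 159 151] [ 0.4759  0.2252 -0.0007]
200 214 [85 88 83] [0.4758 0.2235 0.0049]
200 215 [40 43 40] [0.4756 0.2219 0.0101]
200 216 [42 42 44] [0.4755 0.2202 0.0159]
200 217 [43 43 44] [0.4751 0.219  0.0199]
200 218 
[... 833 characters left out ...]
14] [0.5142 0.2865 0.0293]
128 [ 7 11 10] [0.5138 0.2854 0.0272]
130 [16 18 18] [0.5129 0.287  0.0201]
132 [7 5 4] [0.5123 0.2867 0.0167]
134 [12  6 11] [0.5117 0.2869 0.0119]
136 [14 13 12] [0.511  0.287  0.0074]
138 [59 61 59] [0.5104 0.2867 0.0037]
140 [131 132 126] [0.51   0.2856 0.0014]
142 [132 134 127] [5.096e-01 2.839e-01 3.000e-04]
144 [131 133 126] [ 0.5092  0.2821 -0.0006]
146 [133 135 129] [ 0.5089  0.2801 -0.001 ]
148 [186 190 181] [5.088e-01 2.773e-01 1.000e-04]
150 [192 197 187] [ 5.085e-01  2.752e-01 -1.000e-04]
152 [193 196 189] [ 0.5082  0.2733 -0.0008]
154 [192 196 188] [0.508  0.2704 0.0007]
156 [195 199 189] [0.5078 0.268  0.0012]
158 [194 199 189] [0.5075 0.2658 0.0011]
```

```bash
cat > meas.py <<'E'
from h import *
def rect(tag,box,zlo,zhi,col=None):
    p,d,K,T=load(tag); w=cloud(d,K,T); u0,v0,u1,v1=box
    m=np.zeros(d.shape,bool); m[v0:v1,u0:u1]=True
    m&=(w[...,2]>zlo)&(w[...,2]<zhi)
    return w[m]
E
python3 - <<'E'
from meas import *
p,d,K,T=load('w2'); w=cloud(d,K,T)
def edge(us,v0,v1,last):
    out=[]
    for u in us:
        vs=[v for v in range(v0,v1) if 0.022<w[v,u,2]<0.034]
        if len(vs)<3: continue
        v=(max(vs)+.5) if last else (min(vs)-.5)
        out.append(ray(K,T,(u,v),0.028)[0])
    return np.array(out)
U=edge(range(60,300,3),130,152,True); L=edge(range(60,300,3),205,232,False)
# joint fit direction
fu=np.polyfit(U[:,1],U[:,0],1); fl=np.polyfit(L[:,1],L[:,0],1)
print(fu,fl, np.std(U[:,0]-np.polyval(fu,U[:,1])),np.std(L[:,0]-np.polyval(fl,L[:,1])))
k=(fu[0]+fl[0])/2; th=np.arctan2(1,k); print('lane angle',np.degrees(th), 'each',np.degrees(np.arctan(1/fu[0])),np.degrees(np.arctan(1/fl[0])))
for y in (.1,.2,.3): print(y,np.polyval(fu,y),np.polyval(fl,y),'width',(np.polyval(fu,y)-np.polyval(fl,y))*np.sin(th),'mid',(np.polyval(fu,y)+np.polyval(fl,y))/2)
# mouth: screen pixel where bend; from crop w2a: (680,84) upper, (685,240) lower
for U_,V_ in ((681,84),(683,243),(769,53),(756,270),(760,258)):
    print(ray(K,T,((U_+.5)/2.2-.5,(V_+.5)/2.2-.5+110),0.028))
# end bar (near top edge)
for U_,V_ in ((27,70),(64,247),(38,70),(70,247)): print('bar',ray(K,T,((U_+.5)/2.2-.5,(V_+.5)/2.2-.5+110),0.028))
# packs
for tag,bx in (('w2',((328,150,373,224),(373,150,420,224),(418,150,469,224),(466,150,520,226))),('w1',((88,148,140,224),(138,148,188,224),(186,148,236,224),(234,148,285,226)))):
  for b in bx:
    q=rect(tag,b,0.036,0.044)[:,:2]; r=cv2.minAreaRect((q*1000).astype(np.float32)); print(tag,len(q),np.round(r[0],1),np.round(r[1],1),round(r[2],1))
  for b in bx:
    p_,d_,K_,T_=load(tag)
for nm,b,z in (('foot',(470,30,540,125),(0.030,0.039)),('fin',(490,30,570,125),(0.083,0.097))):
    q=rect('w1',b,*z)[:,:2]; r=cv2.minAreaRect((q*1000).astype(np.float32)); print(nm,len(q),np.round(r[0],1),np.round(r[1],1),round(r[2],2),np.round(cv2.boxPoints(r),1).tolist())
E
```

```text
[0.11549135 0.52370014] [0.16152652 0.44253964] 0.0014929000643687982 0.004059629604618892
lane angle 82.11419609505415 each 83.41202009032193 80.8244635580509
0.1 0.5352492791471024 0.45869229498521874 width 0.07583302206714733 mid 0.4969707870661606
0.2 0.5467984145605446 0.47484494681088985 width 0.07127303886643967 mid 0.5108216806857172
0.3 0.5583475499739866 0.49099759863656095 width 0.06671305566573188 mid 0.5246725743052738
[[0.53383276 0.09158294 0.028     ]]
[[0.45912872 0.10014424 0.028     ]]
[[0.5427542  0.04988723 0.028     ]]
[[0.44144097 0.06636807 0.028     ]]
[[0.44722658 0.0638072  0.028     ]]
bar [[0.57573352 0.38901806 0.028     ]]
bar [[0.49290796 0.39884584 0.028     ]]
bar [[0.5751337  0.38400473 0.028     ]]
bar [[0.49256158 0.39595454 0.028     ]]
w2 2554 [491.5  54.5] [39.6 66.1] 83.7
w2 2572 [485.5   8. ] [40.7 65.4] 83.1
w2 2596 [478.1 -39.4] [73.4 48.9] 0.4
w2 2596 [471.  -87.1] [41.  65.6] 83.5
w1 2687 [491.1  49.4] [50.6 66.1] 83.5
w1 2681 [485.8   5.7] [52.1 69.8] 77.4
w1 2621 [479.4 -44.2] [50.4 65.6] 82.2
w1 2546 [471.1 -87.4] [40.5 65.4] 83.5
foot 1211 [ 546.  -345.8] [66.  30.5] 8.78 [[511.0, -335.79998779296875], [515.7000122070312, -366.0], [581.0, -355.8999938964844], [576.2999877929688, -325.70001220703125]]
fin 1348 [ 546. -346.] [49.9 15. ] 9.73 [[520.0999755859375, -342.8999938964844], [522.5999755859375, -357.6000061035156], [571.7999877929688, -349.20001220703125], [569.2999877929688, -334.3999938964844]]
```

```bash
python3 - <<'E'
from meas import *
p,d,K,T=load('w2'); w=cloud(d,K,T)
def edge(us,v0,v1,last):
    out=[]
    for u in us:
        vs=[v for v in range(v0,v1) if 0.022<w[v,u,2]<0.034]
        if len(vs)<3: continue
        out.append(ray(K,T,(u,(max(vs)+.5) if last else (min(vs)-.5)),0.028)[0])
    return np.array(out)
U=edge(range(145,300,2),130,152,True); L=edge(range(145,300,2),205,232,False)
def fit(P):
    f=np.polyfit(P[:,1],P[:,0],1); r=P[:,0]-np.polyval(f,P[:,1]); g=abs(r)<0.0015; f=np.polyfit(P[g,1],P[g,0],1); return f,np.std((P[:,0]-np.polyval(f,P[:,1]))[g])
(fu,a),(fl,b)=fit(U),fit(L); print(fu,a,fl,b)
k=(fu[0]+fl[0])/2; th=np.arctan2(1,k); ex=np.array([np.cos(th),np.sin(th)]); ey=np.array([-ex[1],ex[0]])
print('angle',np.degrees(th))
ym=0.096; xm=(np.polyval(fu,ym)+np.polyval(fl,ym))/2
c=np.array([xm,ym])
wid=(np.polyval(fu,.19)-np.polyval(fl,.19))*np.sin(th); print('width',wid)
o=c+0  # mouth origin, refine along
for q in ((0.5338,0.0916),(0.4591,0.1001)): print('bend lane',((np.array(q)-c)@ex)*1e3,((np.array(q)-c)@ey)*1e3)
for q in ((0.5751,0.384),(0.4926,0.396)): print('bar',((np.array(q)-c)@ex)*1e3,((np.array(q)-c)@ey)*1e3)
np.savez('lane.npz',c=c,ex=ex,ey=ey)
P=((w[165:205,126:136].reshape(-1,3)[:,:2])-c)@ex; print('pad face',np.nanmedian(P)*1e3)
def L_(q): return np.round(np.r_[((q-c)@ex),((q-c)@ey)]*1e3,1)
for tag,bx in (('w2',((325,145,540,230))),('w1',((80,140,300,230)))):
    p,d,K,T=load(tag); w=cloud(d,K,T)
    hsv=cv2.cvtColor(p,cv2.COLOR_RGB2HSV)
    m=np.zeros(d.shape,bool); u0,v0,u1,v1=bx; m[v0:v1,u0:u1]=True
    m&=(w[...,2]>0.0375)&(w[...,2]<0.043)
    m=cv2.morphologyEx(m.astype(np.uint8),cv2.MORPH_OPEN,np.ones((3,3)))
    n,lab,st,ce=cv2.connectedComponentsWithStats(m)
    for i in range(1,n):
        if st[i,4]<300: continue
        q=w[lab==i][:,:2]; r=cv2.minAreaRect((q*1000).astype(np.float32))
        print(tag,st[i].tolist(),L_(np.array(r[0])/1000),np.round(r[1],1),round(r[2],2))
E
```

```text
[0.13006846 0.52120828] 0.0003034062589365288 [0.13076596 0.44783583] 0.0003997388724747338
angle 82.56958223806713
width 0.0726249105554602
bend lane 0.39055445585934245 -37.018242058083736
bend lane -0.8411799464419906 38.15371302067016
bar 295.67616877601074 -40.15766486662903
bar 296.90633167081216 43.201418017314985
pad face 191.07234856359185
w2 [331, 153, 40, 66, 2524] [-41.8   0.1] [39.6 66. ] 83.66
w2 [376, 154, 43, 65, 2546] [-88.8  -0. ] [40.7 65.3] 83.06
w2 [422, 154, 44, 65, 2535] [-136.1   -0.6] [40.8 65.2] 82.79
w2 [469, 157, 46, 65, 2529] [-184.9    2.1] [41.  65.6] 83.49
w1 [89, 153, 49, 65, 2566] [-42.2   0.2] [41.2 65.3] 83.47
w1 [137, 153, 45, 65, 2542] [-89.   -0.3] [41.  65.1] 82.99
w1 [185, 153, 44, 65, 2530] [-136.3   -0.7] [40.6 65.1] 83.16
w1 [234, 156, 42, 65, 2492] [-185.3    2.1] [40.3 65.5] 84.04
```

Measured results:
- **Row:** it is in line with the lane to within about 2 mm, with gaps of about 7 mm between the packs.
- **Pad:** its face is about 191 mm from the mouth.
- **Block:** it stands at (0.546, −0.346), and its x axis needs turning by about −16.7° to match the lane.

I'll go above the block.

move_arm(moves=[20,-5,0,0,0,0,37,-10,5,0,0,0,38,-11,10,0,0,0,38,-11,10,0,0,0,38,-11,10,0,0,0,38,-11,10,0,0,0,38,-11,10,0,0,0,38,-11,10,0,0,0,38,-11,10,0,0,0,38,-11,10,0,0,0,37,-10,10,0,0,0,24,-4,5,0,0,0])

```text
t: 3.45
ee_pos: [0.5435, -0.3528, 0.151]
tool_rot: [-0.001, -0.661, 0.75, 0.0]
ft_force: [-0.3, -0.1, 0.5]
opening: 0.0877
```

move_arm(moves=[0,0,0,0,0,-0.1,0,0,0,0,0,-0.1,0,0,0,0,0,-0.08,0,0,0,0,0,0,0,0,0,0,0,0])

```text
t: 3.87
ee_pos: [0.5444, -0.3489, 0.1526]
tool_rot: [0.0, 0.759, -0.651, -0.0]
ft_force: [0.5, -1.1, 0.0]
opening: 0.0885
```

```bash
cat > tgt.py <<'E'
from h import *
from scipy.spatial.transform import Rotation as R
def to(x,y,z,ang):
    s=bot.state(); q=s['tool_rot']; M=R.from_quat([q[1],q[2],q[3],q[0]]).as_matrix()
    v=M.T@(np.array([x,y,z])-s['ee_pos'])
    a=np.degrees(np.arctan2(M[1,0],M[0,0])); 
    print('t',round(s['t'],2),'pos',np.round(s['ee_pos'],4),'xang',round(a,2),'f',np.round(s['ft_force'],1),'m',np.round(s['moment'],2),'open',round(s['opening'],4))
    print('shift mm in tool',np.round(v*1000,1),'turn z',round(-np.radians((ang-a+180)%360-180),4),'tilt',np.round(M[:,2],4))
E
python3 - <<'E'
from tgt import *
to(.546,-.346,.05,-80.7)
p,d,c=grab('wrist','w3')
w=cloud(d,c['intrinsics'],c['cam_to_world'])
z=w[...,2]
for lo,hi in ((0.084,0.096),(0.03,0.039)):
    m=(z>lo)&(z<hi)&(np.hypot(w[...,0]-.546,w[...,1]+.346)<.06)
    m=cv2.morphologyEx(m.astype(np.uint8),cv2.MORPH_OPEN,np.ones((3,3)))>0
    r=cv2.minAreaRect((w[m][:,:2]*1000).astype(np.float32)); print(m.sum(),r)
E
```

```text
t 3.87 pos [ 0.5444 -0.3489  0.1526] xang -81.25 f [ 0.5 -1.1  0. ] m [ 0.05 -0.03 -0.05] open 0.0885
shift mm in tool [ -2.6  -2.1 102.6] turn z -0.0097 tilt [-4.e-04  0.e+00 -1.e+00]
1611 ((546.0853271484375, -346.37261962890625), (50.120906829833984, 13.570422172546387), 9.039608001708984)
1647 ((546.045166015625, -346.5066223144531), (66.23941040039062, 29.862043380737305), 9.10285758972168)
```

View pics/w3.png

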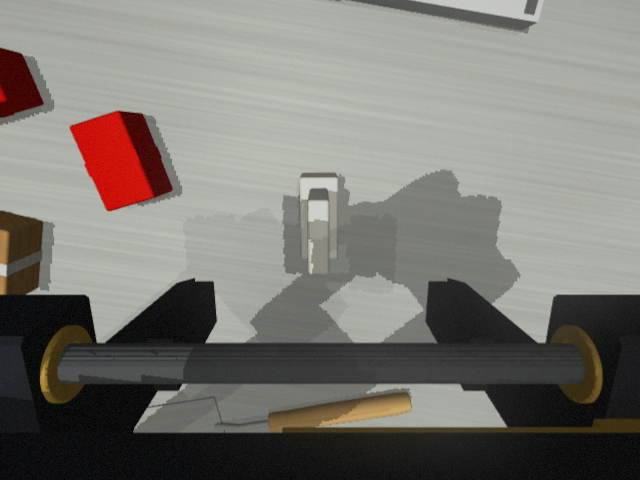

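The block stands at (546.1, −346.4) mm, turned 9.07°, and is centred between the jaws (fin at about (318,225) px). I'll descend and grip.

move_arm(moves=[-1,-1,14,0,0,-0.006,-1,-1,22,0,0,0,0,0,22,0,0,0,0,0,22,0,0,0,0,0,15,0,0,0,0,0,7,0,0,0,0,0,0,0,0,0,0,0,0,0,0,0])

```text
t: 4.58
ee_pos: [0.5472, -0.3449, 0.0505]
tool_rot: [0.0, 0.762, -0.647, -0.0]
ft_force: [0.0, 0.2, 0.4]
opening: 0.0886
```

move_arm(moves=[0,0,0,0,0,0,0,0,0,0,0,0,0,0,0,0,0,0,0,0,0,0,0,0,0,0,0,0,0,0,0,0,0,0,0,0,0,0,0,0,0,0,0,0,0,0,0,0,0,0,0,0,0,0,0,0,0,0,0,0], hand=1, newtons=25)

```text
t: 5.42
ee_pos: [0.5472, -0.345, 0.0507]
tool_rot: [-0.0, 0.762, -0.647, -0.0]
ft_force: [-0.2, -0.5, 0.2]
opening: 0.0234
```

```bash
python3 - <<'E'
from tgt import *
z=np.load('lane.npz'); 
p=z['c']-.235*z['ex']+0.0005*z['ey']; print(p)
to(p[0],p[1],.05,-97.43)
E
```

```text
[ 0.46615562 -0.13696196]
t 5.42 pos [ 0.5472 -0.345   0.0507] xang -80.67 f [-0.2 -0.5  0.2] m [-0.03  0.03 -0.  ] open 0.0234
shift mm in tool [-218.4   46.3    0.7] turn z 0.2924 tilt [-1.e-04  1.e-04 -1.e+00]
```

move_arm(moves=[0,0,0,0,0,0,0,0,0,0,0,0,0,0,0,0,0,0,0,0,0,0,0,0,0,0,0,0,0,0])

```text
t: 5.83
ee_pos: [0.5472, -0.3451, 0.0507]
tool_rot: [0.0, 0.762, -0.647, 0.0]
ft_force: [-0.4, -0.6, -0.5]
opening: 0.0136
```

move_arm(moves=[0,0,-12,0,0,0,0,0,-20,0,0,0,0,0,-20,0,0,0,0,0,-18,0,0,0,-20,4,0,0,0,0,-33,7,0,0,0,0,-35,8,0,0,0,0,-35,8,0,0,0,0,-35,7,0,0,0,0,-33,7,0,0,0,0,-19,4,0,0,0,0,-8,1,0,0,0,0])

```text
t: 6.83
ee_pos: [0.4651, -0.1345, 0.121]
tool_rot: [-0.0, 0.763, -0.646, -0.001]
ft_force: [0.7, -0.8, -1.8]
opening: 0.0138
```

move_arm(moves=[0,0,0,0,0,0.09,0,0,0,0,0,0.1,0,0,0,0,0,0.102,0,0,12,0,0,0,0,0,16,0,0,0,0,0,12,0,0,0,0,0,0,0,0,0,0,0,0,0,0,0])

```text
t: 7.5
ee_pos: [0.4665, -0.1378, 0.0807]
tool_rot: [-0.0, -0.66, 0.751, 0.0]
ft_force: [-0.0, -0.3, -1.5]
opening: 0.0138
```

```bash
python3 - <<'E'
from tgt import *
z=np.load('lane.npz'); 
p=z['c']-.235*z['ex']+0.0005*z['ey']; print(p)
to(p[0],p[1],.0507,-97.43)
grab('wrist','w4')
E
```

```text
[ 0.46615562 -0.13696196]
t 7.5 pos [ 0.4665 -0.1378  0.0807] xang -97.43 f [-0.  -0.3 -1.5] m [0.05 0.06 0.01] open 0.0138
shift mm in tool [-0.8  0.4 30. ] turn z 0.0 tilt [-8.e-04  4.e-04 -1.e+00]
```

View pics/w4.png

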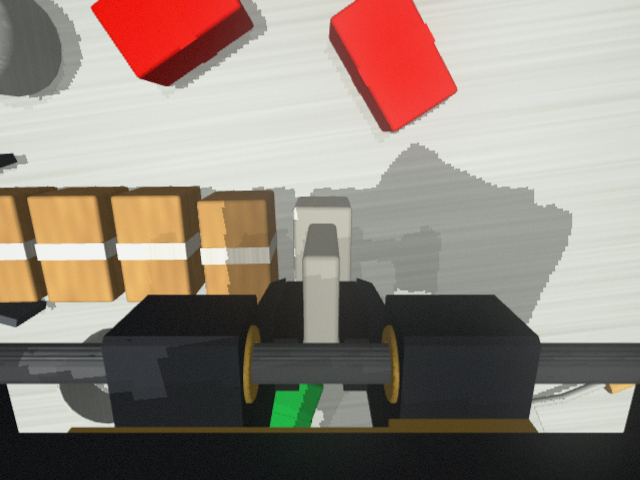

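The block is held upright just behind pack4: its foot is at u 295–350 and pack4's rear edge is at u≈275. I'll measure its offset and yaw against the lane before lowering it.

```bash
cat > blk.py <<'E'
from h import *
def L():
    z=np.load('lane.npz'); return z['c'],z['ex'],z['ey']
def bl(tag,dz=0.0):
    c,ex,ey=L(); p,d,K,T=load(tag); w=cloud(d,K,T)
    s=(w[...,:2]-c)@ex; t=(w[...,:2]-c)@ey; return p,w,s*1000,t*1000
def packs(tag,smin=-400,smax=400):
    p,w,s,t=bl(tag); m=(w[...,2]>.0375)&(w[...,2]<.0435)&(abs(t)<50)&(s>smin)&(s<smax)
    hsv=cv2.cvtColor(p,cv2.COLOR_RGB2HSV)
    m=cv2.morphologyEx(m.astype(np.uint8),cv2.MORPH_OPEN,np.ones((3,3)))
    n,lab,st,ce=cv2.connectedComponentsWithStats(m)
    for i in range(1,n):
        if st[i,4]<200: continue
        q=np.c_[s[lab==i],t[lab==i]].astype(np.float32); r=cv2.minAreaRect(q)
        print(st[i].tolist(),'c',np.round(r[0],1),np.round(r[1],1),round(r[2],1),'s',q[:,0].min().round(1),q[:,0].max().round(1),'t',q[:,1].min().round(1),q[:,1].max().round(1))
E
python3 - <<'E'
from blk import *
packs('w4')
p,w,s,t=bl('w4')
m=np.zeros(s.shape,bool); m[190:300,285:360]=True
print(np.round(np.nanpercentile(w[200:215,300:340,2],[5,50,95]),4))
m&=(w[...,2]>.06)&(w[...,2]<.069)
q=np.c_[s[m],t[m]].astype(np.float32); print('foot',m.sum(),cv2.minAreaRect(q),q.min(0),q.max(0))
# front edge of foot fit (left edge per row)
E_=[]
for v in range(200,276,2):
    us=np.where(m[v])[0]
    if len(us): E_.append((s[v,us[0]],t[v,us[0]],s[v,us[-1]],t[v,us[-1]]))
E_=np.array(E_); f=np.polyfit(E_[:,1],E_[:,0],1); print('front yaw deg',np.degrees(np.arctan(f[0])),'s front at t0',np.polyval(f,0))
m=(w[...,2]>.113)&(w[...,2]<.126)&(abs(t)<60); m[:,:295]=0; m[:,350:]=0; m[300:]=0
q=np.c_[s[m],t[m]].astype(np.float32);print('fin',m.sum(),cv2.minAreaRect(q),q.min(0),q.max(0))
E
```

```text
[0, 195, 39, 107, 2827] c [-51.8  -0. ] [66.  23.1] 89.7 s -63.3 -40.1 t -33.0 33.0
[27, 194, 88, 108, 7312] c [-88.7  -0.1] [42.1 65.9] 0.8 s -109.8 -67.7 t -33.3 32.9
[111, 194, 80, 108, 6877] c [-136.1   -0.2] [41.3 66.1] 0.9 s -156.8 -115.4 t -33.4 33.0
[197, 199, 74, 102, 6374] c [-185.2    0.6] [40.7 62.2] 0.9 s -205.6 -164.7 t -30.7 31.5
[0.048  0.0643 0.066 ]
foot 2438 ((-236.4309539794922, -11.573348999023438), (40.13683319091797, 30.03961181640625), 89.93856048583984) [-251.45935   -31.652512] [-221.40987     8.479851]
front yaw deg 0.6081579444608178 s front at t0 -221.69862867391214
fin 2066 ((-236.48370361328125, -14.718184471130371), (18.281084060668945, 21.257251739501953), 88.82793426513672) [-246.97939   -23.798157] [-225.72037     -5.4519157]
```

move_arm(moves=[0,0,10,0,0,0,0,0,12,0,0,0,0,0,5,0,0,0,0,0,2,0,0,0,0,0,0.5,0,0,0,0,0,0,0,0,0,0,0,0,0,0,0])

```text
t: 8.13
ee_pos: [0.467, -0.1376, 0.0517]
tool_rot: [0.0, -0.66, 0.751, -0.0]
ft_force: [-0.4, 0.4, -0.8]
opening: 0.0138
```

move_arm(moves=[0,0,0.5,0,0,0,0,0,0,0,0,0,0,0,0,0,0,0])

```text
t: 8.38
ee_pos: [0.4667, -0.1375, 0.051]
tool_rot: [0.0, -0.66, 0.751, -0.0]
ft_force: [-1.4, 0.9, -1.8]
opening: 0.0135
```

move_arm(moves=[0,0,0.5,0,0,0,0,0,0,0,0,0,0,0,0,0,0,0])

```text
t: 8.63
ee_pos: [0.4668, -0.1376, 0.0506]
tool_rot: [0.0, -0.66, 0.751, -0.0]
ft_force: [-0.6, 1.0, 1.7]
opening: 0.0142
```

```bash
python3 - <<'E'
from tgt import *
from blk import bl
z=np.load('lane.npz'); p=z['c']-.235*z['ex']+0.0005*z['ey']
to(p[0],p[1],.0507,-97.43)
grab('wrist','w5')
p,w,s,t=bl('w5')
m=np.zeros(s.shape,bool); m[190:300,280:370]=True
m&=(w[...,2]>.030)&(w[...,2]<.040)&(s<-208)
print(np.median(w[m][:,2]))
q=np.c_[s[m],t[m]]; print(m.sum(),q.min(0),q.max(0))
s=bot.state(); print(s['ft_force'])
E
```

```text
t 8.63 pos [ 0.4668 -0.1376  0.0506] xang -97.4 f [-0.6  1.   1.7] m [ 0.04  0.13 -0.01] open 0.0142
shift mm in tool [-0.5  0.7 -0.1] turn z 0.0005 tilt [ 6.e-04 -4.e-04 -1.e+00]
0.0349482483610145
2446 [-251.15536329  -31.97925623] [-221.06046139    8.66475972]
[-0.97636434 -0.7544332   2.51931739]
```

The block stands squarely behind the row, at lane s=−221 (front face) and t≈+1. I'll close the gaps slowly.

move_arm(moves=[-1,0,-0.3,0,0,0,-3,0,0,0,0,0,-3,0,0,0,0,0,-3,0,0,0,0,0,-3,0,0,0,0,0,-3,0,0,0,0,0,-3,0,0,0,0,0,-3,0,0,0,0,0,-3,0,0,0,0,0,-3,0,0,0,0,0,-3,0,0,0,0,0,-3,0,0,0,0,0])

```text
t: 9.68
ee_pos: [0.4713, -0.1038, 0.0508]
tool_rot: [-0.0, -0.66, 0.751, -0.001]
ft_force: [-0.4, -6.1, 0.8]
opening: 0.0137
```

move_arm(moves=[-3,0,0,0,0,0,-3,0,0,0,0,0,-2,0,0,0,0,0,-1,0,0,0,0,0,0,0,0,0,0,0,0,0,0,0,0,0])

```text
t: 10.18
ee_pos: [0.4722, -0.0949, 0.0507]
tool_rot: [-0.0, -0.66, 0.751, -0.0]
ft_force: [0.3, -4.2, 4.3]
opening: 0.0138
```

```bash
python3 - <<'E'
from tgt import *
from blk import *
to(.5,0,.05,-97.43)
grab('wrist','w6'); packs('w6')
E
```

```text
t 10.18 pos [ 0.4722 -0.0949  0.0507] xang -97.39 f [ 0.3 -4.2  4.3] m [-0.88  0.11 -0.  ] open 0.0138
shift mm in tool [-97.7 -15.3   0.7] turn z 0.0006 tilt [ 3.e-04 -5.e-04 -1.e+00]
[0, 203, 295, 123, 29734] c [-99.9  -0.6] [158.4  66.4] 0.4 s -179.0 -21.0 t -33.9 32.9
```

View pics/w6.png

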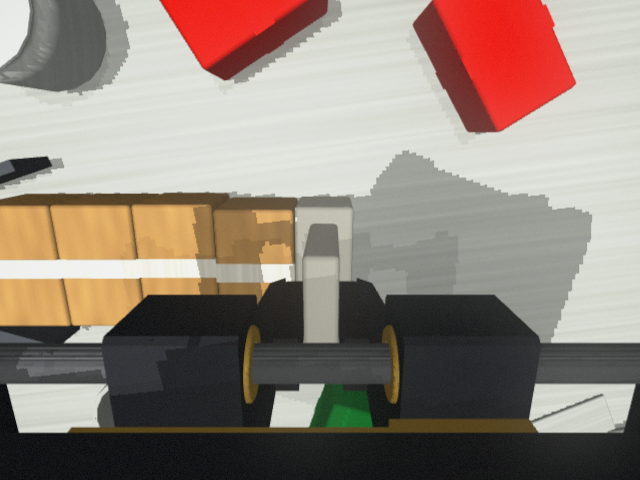

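The gaps are closed: the row is straight and tight, spanning s −179 to about −20, with the block against it. I'll continue into the lane.

move_arm(moves=[-2,0,0,0,0,0,-3,0,0,0,0,0,-3,0,0,0,0,0,-3,0,0,0,0,0,-3,0,0,0,0,0,-3,0,0,0,0,0,-3,0,0,0,0,0,-3,0,0,0,0,0,-3,0,0,0,0,0,-3,0,0,0,0,0,-3,0,0,0,0,0,-3,0,0,0,0,0])

```text
t: 11.23
ee_pos: [0.4779, -0.0613, 0.0523]
tool_rot: [0.0, -0.66, 0.751, -0.002]
ft_force: [-3.7, -7.9, 15.1]
opening: 0.0152
```

move_arm(moves=[-3,0,0,0,0,0,-3,0,0,0,0,0,-3,0,0,0,0,0,-3,0,0,0,0,0,-3,0,0,0,0,0,-3,0,0,0,0,0,-3,0,0,0,0,0,-3,0,0,0,0,0,-3,0,0,0,0,0,-3,0,0,0,0,0,-3,0,0,0,0,0,-3,0,0,0,0,0])

```text
t: 12.23
ee_pos: [0.4811, -0.0247, 0.0505]
tool_rot: [-0.0, -0.66, 0.751, -0.0]
ft_force: [-0.4, -5.0, 4.3]
opening: 0.0165
```

```bash
python3 - <<'E'
from tgt import *
from blk import *
to(.5,0,.05,-97.43)
grab('wrist','w7'); packs('w7'); grab('top','top7'); grab('scene','scene7')
E
```

```text
t 12.23 pos [ 0.4811 -0.0247  0.0505] xang -97.4 f [-0.4 -5.   4.3] m [-1.39  0.2   0.02] open 0.0165
shift mm in tool [-26.9 -15.6   0.5] turn z 0.0006 tilt [-4.e-04 -9.e-04 -1.e+00]
[18, 203, 324, 123, 27889] c [-51.8  -0.7] [160.7  65.6] 0.7 s -131.9 28.5 t -33.5 32.8
[369, 207, 24, 90, 977] c [-150.4   -8.9] [45.7 11.5] 87.8 s -157.1 -145.5 t -31.5 14.2
[395, 209, 8, 69, 270] c [-160.8  -12.8] [36.2  3.4] 89.8 s -162.4 -159.0 t -30.9 5.3
```

View pics/w7.png

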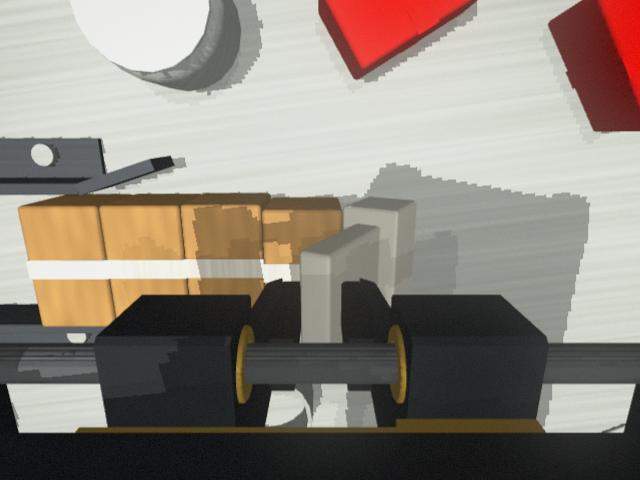

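The row is entering the lane well, but the block has pitched in the grip: the fin leans forward at (340,250) px and the foot trails. I'll measure the tilt and right it before pushing further.

```bash
python3 - <<'E'
from blk import *
p,w,s,t=bl('w7')
z=w[...,2]*1000
for v in (215,225,235):
    print(v,[(u,round(float(s[v,u])),round(float(z[v,u]))) for u in range(300,420,6)])
m=np.zeros(s.shape,bool); m[212:235,385:412]=True
E
python3 - <<'E'
import sys; sys.path.insert(0,'.')
from h import *
p,d,K,T=load('/../pics/scene7') if 0 else load('scene7')
cv2.imwrite('pics/scene7c.png',cv2.resize(p[200:300,180:380],None,fx=4,fy=4,interpolation=cv2.INTER_CUBIC)[:,:,::-1])
E
```

```text
Traceback (most recent call last):
ValueError: cannot convert float NaN to integer
```

```bash
python3 - <<'E'
from h import *
p,d,K,T=load('scene7')
cv2.imwrite('pics/scene7d.png',cv2.resize(p[200:300,180:380],None,fx=4,fy=4,interpolation=cv2.INTER_CUBIC)[:,:,::-1])
E
```

```text
(no output)
```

View pics/scene7d.png

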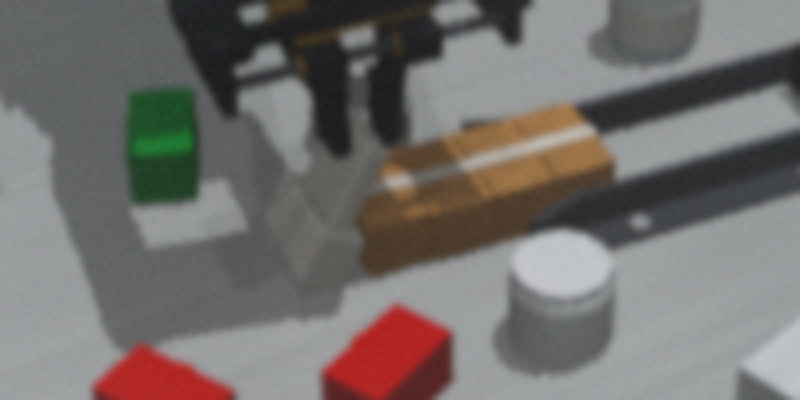

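```bash
python3 - <<'E'
from blk import *
p,w,s,t=bl('w7')
z=w[...,2]*1000
for v in (215,222,245):
    print(v,[(u,np.round(s[v,u],0),np.round(z[v,u],0)) for u in range(306,420,5)])
def plane(b,zr):
    u0,v0,u1,v1=b; P=np.stack([s,t,z],-1)[v0:v1,u0:u1].reshape(-1,3); P=P[np.isfinite(P).all(1)&(P[:,2]>zr[0])&(P[:,2]<zr[1])]
    c=P.mean(0); n=np.linalg.svd(P-c,full_matrices=False)[2][2]; r=(P-c)@n; print(len(P),c,n*np.sign(n[2]),r.std())
plane((355,215,374,270) if 0 else (386,216,408,262),(20,60))
plane((345,235,375,262),(50,100))
E
```

```text
215 [(306, np.float64(-115.0), np.float64(40.0)), (311, np.float64(-117.0), np.float64(39.0)), (316, np.float64(-119.0), np.float64(41.0)), (321, np.float64(-122.0), np.float64(41.0)), (326, np.float64(-124.0), np.float64(40.0)), (331, np.float64(-127.0), np.float64(40.0)), (336, np.float64(-129.0), np.float64(40.0)), (341, np.float64(-132.0), np.float64(38.0)), (346, np.float64(-135.0), np.float64(32.0)), (351, np.float64(-137.0), np.float64(33.0)), (356, np.float64(-140.0), np.float64(35.0)), (361, np.float64(-142.0), np.float64(35.0)), (366, np.float64(-144.0), np.float64(40.0)), (371, np.float64(-147.0), np.float64(39.0)), (376, np.float64(-149.0), np.float64(40.0)), (381, np.float64(-152.0), np.float64(39.0)), (386, np.float64(-153.0), np.float64(44.0)), (391, np.float64(-156.0), np.float64(44.0)), (396, np.float64(-158.0), np.float64(44.0)), (401, np.float64(-162.0), np.float64(39.0)), (406, np.float64(-166.0), np.float64(32.0)), (411, np.float64(-170.0), np.float64(24.0)), (416, np.float64(-179.0), np.float64(1.0))]
222 [(306, np.float64(-115.0), np.float64(40.0)), (311, np.fl
[... 1527 characters left out ...]
, np.float64(-142.0), np.float64(57.0)), (371, np.float64(-145.0), np.float64(52.0)), (376, np.float64(-149.0), np.float64(46.0)), (381, np.float64(-152.0), np.float64(42.0)), (386, np.float64(-154.0), np.float64(43.0)), (391, np.float64(-156.0), np.float64(44.0)), (396, np.float64(-159.0), np.float64(44.0)), (401, np.float64(-163.0), np.float64(36.0)), (406, np.float64(-167.0), np.float64(29.0)), (411, np.float64(-172.0), np.float64(21.0)), (416, np.float64(-180.0), np.float64(1.0))]
1010 [-159.77625614  -15.61770478   39.73737762] [-0.78476794 -0.00078988  0.61978921] 1.3272666246576794
746 [-138.46503928  -18.04671994   63.41432053] [-0.86999603 -0.16575448  0.46436232] 0.9742384426833581
```

The foot's top is tilted about 27°: the pads let the fin pivot. The row itself is fine and inside the flare. I'll lift the block clear, back off, and grip harder so the flat pads can square the fin.

move_arm(moves=[3,0,-1,0,0,0,6,0,-3,0,0,0,8,0,-6,0,0,0,8,0,-8,0,0,0,5,0,-8,0,0,0,0,0,-4,0,0,0,0,0,0,0,0,0,0,0,0,0,0,0], newtons=60)

```text
t: 13.05
ee_pos: [0.4775, -0.0541, 0.0809]
tool_rot: [0.0, -0.66, 0.751, -0.0]
ft_force: [-0.2, 0.2, -2.4]
opening: 0.0142
```

```bash
python3 - <<'E'
from tgt import *
from blk import *
to(.5,0,.05,-97.43)
grab('wrist','w8'); packs('w8',-200)
E
```

```text
t 13.05 pos [ 0.4775 -0.0541  0.0809] xang -97.43 f [-0.2  0.2 -2.4] m [ 0.09 -0.   -0.06] open 0.0142
shift mm in tool [-56.6 -15.3  30.9] turn z 0.0 tilt [ 8.e-04  1.e-04 -1.e+00]
[6, 194, 283, 108, 27125] c [-51.4  -0.4] [161.   65.8] 0.6 s -131.8 29.2 t -33.5 32.7
```

View pics/w8.png

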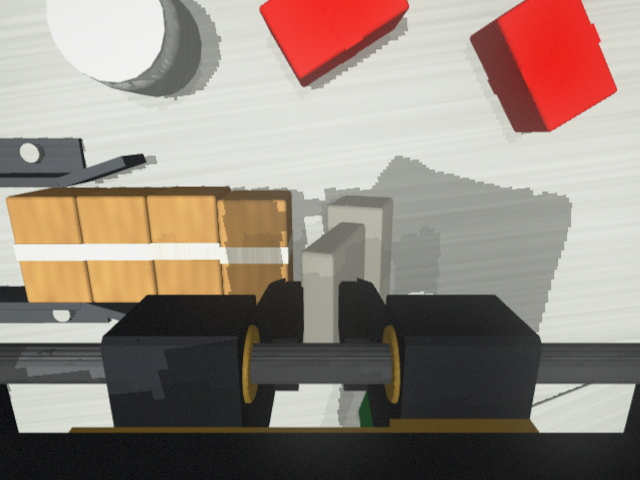

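```bash
cat > tilt.py <<'E'
from blk import *
def tilt(tag,box):
    p,w,s,t=bl(tag); z=w[...,2]*1000; u0,v0,u1,v1=box
    for v in (v0,(v0+v1)//2,v1):
        print(v,' '.join(f'{u}:{s[v,u]:.0f},{t[v,u]:.0f},{z[v,u]:.0f}' for u in range(u0,u1,5)))
E
python3 - <<'E'
from tilt import *
tilt('w8',(300,205,420,262))
E
```

```text
205 300:-137,-20,-0 305:-141,-20,0 310:-144,-20,-0 315:-148,-20,-0 320:-151,-20,1 325:-154,-20,0 330:-156,-31,60 335:-159,-31,60 340:-161,-31,60 345:-164,-31,62 350:-166,-32,63 355:-169,-31,62 360:-171,-32,65 365:-174,-32,63 370:-176,-32,64 375:-179,-32,64 380:-182,-32,63 385:-185,-31,60 390:-190,-29,47 395:-202,-20,-0 400:-205,-20,-0 405:-208,-20,-0 410:-212,-20,-1 415:-215,-20,-1
233 300:-137,-0,0 305:-141,-1,0 310:-144,-0,-1 315:-148,-0,-0 320:-151,-1,1 325:-153,-23,87 330:-156,-24,89 335:-158,-24,88 340:-160,-24,89 345:-162,-23,88 350:-165,-23,87 355:-167,-23,84 360:-170,-21,77 365:-174,-18,66 370:-176,-18,67 375:-179,-18,68 380:-181,-18,68 385:-186,-16,58 390:-191,-11,42 395:-202,-1,2 400:-206,-0,-0 405:-210,-0,-0 410:-213,-0,-1 415:-216,-1,0
262 300:-137,21,-1 305:-145,-19,116 310:-147,-19,115 315:-149,-19,116 320:-151,-20,117 325:-153,-20,117 330:-155,-20,118 335:-157,-19,115 340:-159,-17,108 345:-162,-15,103 350:-164,-12,93 355:-167,-9,86 360:-171,-6,76 365:-174,-2,66 370:-177,-3,67 375:-179,-3,68 380:-182,-3,68 385:-187,2,55 390:-193,8,38 395:-204,21,-0 400:-207,21,-0 405:-211,21,0 410:-214,21,-1 415:-218,21,0
```

The pads have squared it to about 17°. I'll lean the tool back by the same angle so the block is upright, then check before lowering.

move_arm(moves=[0,0,0,0,-0.1,0,0,0,0,0,-0.1,0,0,0,0,0,-0.1,0,0,0,0,0,0,0,0,0,0,0,0,0])

```text
t: 13.52
ee_pos: [0.4768, -0.055, 0.0797]
tool_rot: [0.111, -0.651, 0.744, 0.099]
ft_force: [0.4, 0.4, -2.6]
opening: 0.0137
```

```bash
python3 - <<'E'
from tgt import *
from tilt import *
to(.5,0,.05,-97.43)
grab('wrist','w9'); packs('w9',-200); tilt('w9',(300,205,420,262))
E
```

```text
t 13.52 pos [ 0.4768 -0.055   0.0797] xang -97.6 f [ 0.4  0.4 -2.6] m [-0.18  0.06 -0.02] open 0.0137
shift mm in tool [-46.3 -15.8  45.4] turn z -0.003 tilt [ 0.037   0.2921 -0.9557]
[90, 184, 219, 111, 19271] c [-51.6  -0.1] [ 67.5 161.2] 89.3 s -132.3 29.0 t -33.4 34.2
205 300:-127,-26,39 305:-131,-26,40 310:-132,-25,34 315:-132,-23,24 320:-132,-21,13 325:-148,-30,57 330:-151,-30,58 335:-154,-30,58 340:-156,-31,58 345:-159,-31,57 350:-161,-31,58 355:-164,-31,58 360:-166,-31,55 365:-169,-31,55 370:-171,-31,56 375:-174,-31,55 380:-176,-30,51 385:-176,-28,35 390:-175,-21,1 395:-178,-21,0 400:-181,-21,-0 405:-184,-22,0 410:-187,-22,-1 415:-190,-22,-1
233 300:-128,-9,40 305:-130,-9,39 310:-132,-8,34 315:-132,-5,24 320:-132,-3,14 325:-156,-23,86 330:-159,-23,86 335:-161,-23,84 340:-163,-23,84 345:-165,-23,84 350:-167,-22,81 355:-168,-21,75 360:-168,-18,64 365:-170,-17,59 370:-172,-17,59 375:-174,-17,57 380:-176,-16,52 385:-176,-10,31 390:-175,-2,-1 395:-179,-3,-0 400:-182,-3,-0 405:-185,-3,-0 410:-188,-4,1 415:-192,-4,1
262 300:-127,9,41 305:-157,-19,114 310:-159,-19,114 315:-160,-18,113 320:-162,-19,113 325:-165,-20,115 330:-166,-19,113 335:-168,-19,111 340:-168,-16,104 345:-168,-13,95 350:-168,-10,85 355:-168,-7,75 360:-168,-3,64 365:-170,-2,59 370:-173,-1,58 375:-175,-2,58 380:-176,2,48 385:-176,9,27 390:-176,17,0 395:-180,17,1 400:-183,17,-1 405:-186,17,-0 410:-189,16,-0 415:-193,16,1
```

View pics/w9.png

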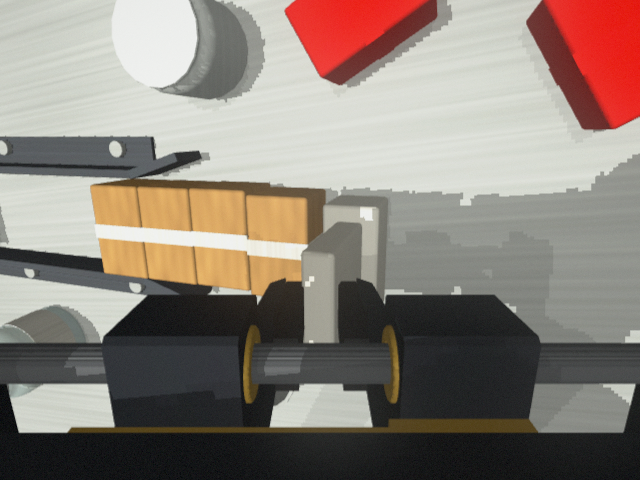

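The block is upright now: the fin's rear face is at s=−168 at every height and its underside is about 22 mm up. I'll lower it.

move_arm(moves=[2.4,0,7.6,0,0,0,2.4,0,7.6,0,0,0,1.2,0,3.8,0,0,0,0,0,0,0,0,0,0,0,0,0,0,0])

```text
t: 13.98
ee_pos: [0.4769, -0.0534, 0.0601]
tool_rot: [0.112, -0.653, 0.743, 0.099]
ft_force: [0.1, 0.9, -1.6]
opening: 0.0137
```

move_arm(moves=[0.3,0,0.9,0,0,0,0,0,0,0,0,0])

```text
t: 14.15
ee_pos: [0.4775, -0.0541, 0.0597]
tool_rot: [0.112, -0.653, 0.743, 0.098]
ft_force: [0.0, 0.1, -2.4]
opening: 0.0137
```

move_arm(moves=[0.3,0,0.9,0,0,0,0,0,0,0,0,0])

```text
t: 14.32
ee_pos: [0.4774, -0.0543, 0.0588]
tool_rot: [0.112, -0.653, 0.743, 0.098]
ft_force: [-0.0, -0.3, -1.5]
opening: 0.014
```

move_arm(moves=[0.3,0,0.9,0,0,0,0,0,0,0,0,0])

```text
t: 14.48
ee_pos: [0.4773, -0.0543, 0.0577]
tool_rot: [0.112, -0.653, 0.743, 0.099]
ft_force: [-1.1, -0.7, -2.7]
opening: 0.0137
```

move_arm(moves=[0.1,0,0.4,0,0,0,0,0,0,0,0,0])

```text
t: 14.65
ee_pos: [0.4773, -0.0542, 0.0573]
tool_rot: [0.112, -0.653, 0.743, 0.099]
ft_force: [-0.0, -0.6, -2.3]
opening: 0.0138
```

move_arm(moves=[0.2,0,0.7,0,0,0,0,0,0,0,0,0])

```text
t: 14.82
ee_pos: [0.4773, -0.0542, 0.0565]
tool_rot: [0.112, -0.653, 0.743, 0.099]
ft_force: [-0.2, -0.4, -2.0]
opening: 0.0139
```

move_arm(moves=[0.2,0,0.5,0,0,0,0,0,0,0,0,0])

```text
t: 14.98
ee_pos: [0.4776, -0.0544, 0.0563]
tool_rot: [0.112, -0.653, 0.743, 0.098]
ft_force: [0.8, -1.1, 0.4]
opening: 0.0137
```

It is on the table (force turned positive). I'll open and retract along the tool axis.

move_arm(moves=[0,0,0,0,0,0,0,0,0,0,0,0,0,0,0,0,0,0,0,0,0,0,0,0,0,0,0,0,0,0,0,0,0,0,0,0,0,0,0,0,0,0], hand=0.45)

```text
t: 15.57
ee_pos: [0.4773, -0.0542, 0.0561]
tool_rot: [0.112, -0.653, 0.743, 0.099]
ft_force: [0.4, -0.9, 0.4]
opening: 0.0487
```

move_arm(moves=[0,0,-10,0,0,0,0,0,-20,0,0,0,0,0,-25,0,0,0,0,0,-25,0,0,0,0,0,-12,0,0,0,0,0,0,0,0.1,0,0,0,0,0,0.1,0,0,0,0,0,0.1,0,0,0,0,0,0,0,0,0,0,0,0,0])

```text
t: 16.4
ee_pos: [0.474, -0.08, 0.1447]
tool_rot: [0.001, -0.661, 0.75, 0.0]
ft_force: [-0.2, 0.2, 0.9]
opening: 0.0484
```

```bash
python3 - <<'E'
from tgt import *
from blk import *
to(.5,0,.05,-97.43)
grab('wrist','w10'); packs('w10',-200)
p,w,s,t=bl('w10')
for lo,hi in ((.03,.0375),(.083,.095)):
    m=(w[...,2]>lo)&(w[...,2]<hi)&(abs(t)<60)&(s<-134)&(s>-220); m=cv2.morphologyEx(m.astype(np.uint8),cv2.MORPH_OPEN,np.ones((3,3)))>0
    m[300:]=0
    q=np.c_[s[m],t[m]].astype(np.float32); print(m.sum(),cv2.minAreaRect(q),q.min(0),q.max(0))
print(bot.state()['qpos'])
E
```

```text
t 16.4 pos [ 0.474  -0.08    0.1447] xang -97.22 f [-0.2  0.2  0.9] m [ 0.06 -0.02 -0.02] open 0.0484
shift mm in tool [-82.5 -15.7  94.8] turn z 0.0037 tilt [ 8.0e-04  1.2e-03 -1.0e+00]
[40, 180, 222, 89, 18007] c [-51.5   0. ] [ 68.2 161.2] 89.0 s -132.0 29.2 t -33.4 35.0
1461 ((-160.43167114257812, 1.1320323944091797), (29.952077865600586, 65.55913543701172), 0.49180835485458374) [-175.40446   -31.573214] [-145.25389    33.831707]
1744 ((-160.4097137451172, 1.0507011413574219), (14.059680938720703, 49.845985412597656), 0.5917520523071289) [-167.55212  -23.87914] [-153.29613    26.022215]
[-4.17530195e-01  4.28909704e-02  1.90358623e+00  1.88493371e-03
  1.19543204e+00  1.28018106e+00]
```

View pics/w10.png

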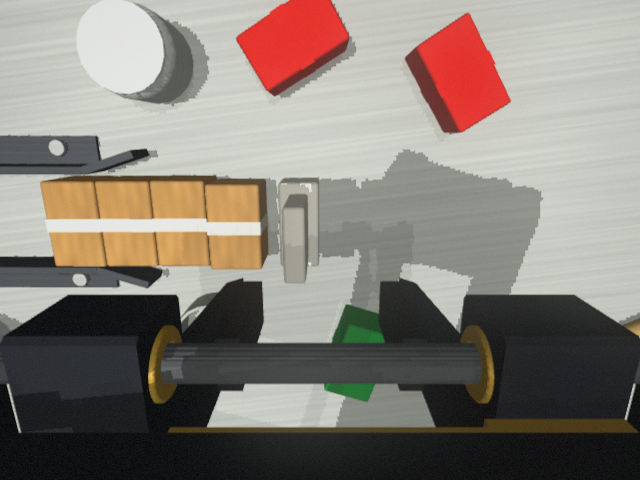

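The block stands upright and square: centre s=−160.4, t=+1.1, yaw 0.5°, about 13 mm behind pack4. A grip on the fin would let it pitch again under load. So I'll turn the tool a quarter turn and push the fin's root from behind with the fingers nearly shut, since low contact can't tip it.

move_arm(moves=[5,0,0,0,0,-0.1,0,0,0,0,0,-0.12,0,0,0,0,0,-0.12,0,0,0,0,0,-0.12,0,0,0,0,0,-0.12,0,0,0,0,0,-0.12,0,0,0,0,0,-0.12,0,0,0,0,0,-0.12,0,0,0,0,0,-0.12,0,0,0,0,0,-0.12,0,0,0,0,0,-0.12,0,0,0,0,0,-0.12], hand=0.88)

```text
t: 17.45
ee_pos: [0.4729, -0.0873, 0.1438]
tool_rot: [-0.001, 0.99, -0.138, -0.0]
ft_force: [-0.7, -0.5, 0.9]
opening: 0.0106
```

move_arm(moves=[0,0,0,0,0,-0.12,0,0,0,0,0,-0.03,0,0,0,0,0,0])

```text
t: 17.7
ee_pos: [0.4729, -0.0873, 0.1438]
tool_rot: [-0.001, 0.998, -0.066, -0.0]
ft_force: [-0.1, -1.6, -0.1]
opening: 0.0105
```

```bash
python3 - <<'E'
from tgt import *
from blk import L
c,ex,ey=L(); p=c-.197*ex+.0011*ey
to(p[0],p[1],.04,-7.43)
s=bot.state(); print('lane s,t',(s['ee_pos'][:2]-c)@ex,(s['ee_pos'][:2]-c)@ey,s['qpos'])
E
```

```text
t 17.7 pos [ 0.4729 -0.0873  0.1438] xang -7.51 f [-0.1 -1.6 -0.1] m [-0.  -0.1  0. ] open 0.0105
shift mm in tool [ -0.8  12.3 103.8] turn z -0.0014 tilt [-6.0e-04  1.9e-03 -1.0e+00]
lane s,t -0.1848558354638667 0.0002378264635712798 [-4.31054865e-01  4.48908949e-02  1.90291685e+00  1.59471558e-03
  1.19510694e+00 -3.00515126e-01]
```

move_arm(moves=[-0.5,7,0,0,0,0,-0.3,7,8,0,0,0,0,0,20,0,0,0,0,0,25,0,0,0,0,0,25,0,0,0,0,0,18,0,0,0,0,0,8,0,0,0,0,0,0,0,0,0,0,0,0,0,0,0])

```text
t: 18.45
ee_pos: [0.4705, -0.1004, 0.0399]
tool_rot: [-0.0, 0.998, -0.065, -0.0]
ft_force: [-0.3, -0.3, 1.3]
opening: 0.0107
```

```bash
python3 - <<'E'
from tgt import *
from blk import L
c,ex,ey=L(); p=c-.197*ex+.0011*ey
to(p[0],p[1],.04,-7.43)
s=bot.state(); print('lane s,t',(s['ee_pos'][:2]-c)@ex,(s['ee_pos'][:2]-c)@ey)
grab('wrist','w11'); grab('scene','s11')
p,d,K,T=load('s11')
cv2.imwrite('pics/s11c.png',cv2.resize(p[190:290,180:380],None,fx=4,fy=4,interpolation=cv2.INTER_CUBIC)[:,:,::-1])
E
```

```text
t 18.45 pos [ 0.4705 -0.1004  0.0399] xang -7.51 f [-0.3 -0.3  1.3] m [-0.03 -0.08  0.02] open 0.0107
shift mm in tool [-0.1 -1.2 -0.1] turn z -0.0013 tilt [-6.e-04  4.e-04 -1.e+00]
lane s,t -0.19820881866380116 0.0009622118002454199
```

View pics/w11.png

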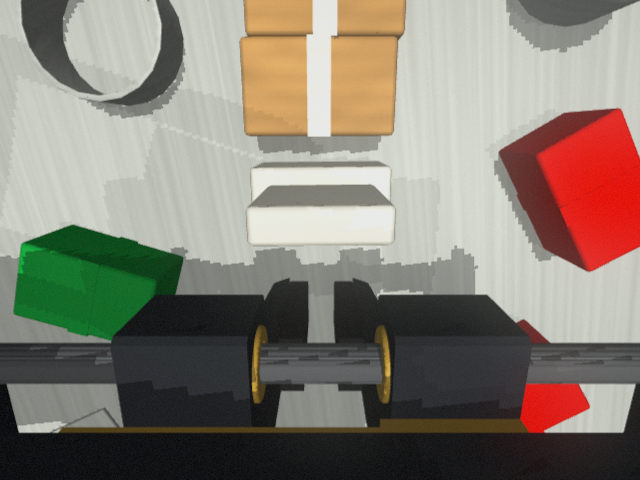

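View pics/s11c.png

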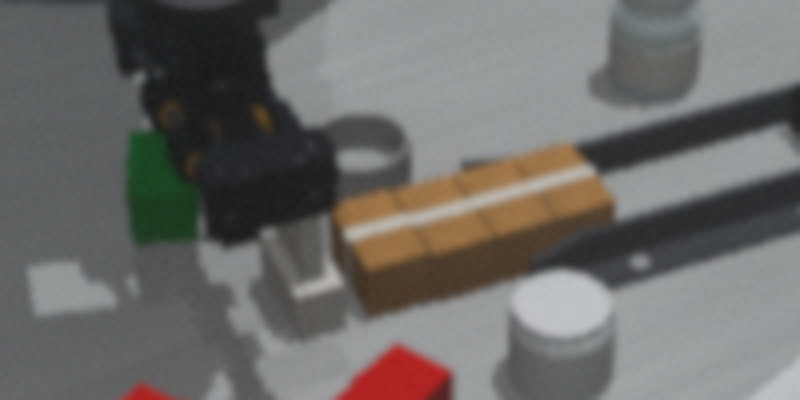

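Fingers are centred behind the fin, straddling t≈+1. I'll advance gently until contact.

move_arm(moves=[0,-2,0,0,0,-0.0013,0,-3,0,0,0,0,0,-3,0,0,0,0,0,-3,0,0,0,0,0,-2,0,0,0,0,0,-2,0,0,0,0,0,-2,0,0,0,0,0,-2,0,0,0,0,0,-2,0,0,0,0,0,-2,0,0,0,0,0,-1,0,0,0,0,0,0,0,0,0,0])

```text
t: 19.55
ee_pos: [0.4737, -0.076, 0.04]
tool_rot: [0.0, 0.998, -0.064, 0.0]
ft_force: [0.1, 0.0, 0.7]
opening: 0.011
```

```bash
cat > st.py <<'E'
from tgt import *
from blk import *
def st(tag):
    c,ex,ey=L(); S=bot.state(); e=S['ee_pos']; f=S['ft_force']
    print('t',round(S['t'],2),'s,t,z',np.round([(e[:2]-c)@ex*1e3,(e[:2]-c)@ey*1e3,e[2]*1e3],1),'f lane',np.round([f[:2]@ex,f[:2]@ey,f[2]],1))
    p,d,cc=grab('wrist',tag); p,w,s,t=bl(tag); z=w[...,2]
    m0=np.zeros(s.shape,bool); m0[:285]=True
    for nm,lo,hi in (('fintop',.083,.097),('foottop',.030,.0372),('packs',.0376,.0435)):
        m=m0&(z>lo)&(z<hi)&(abs(t)<40)&(s>-260)
        m=cv2.morphologyEx(m.astype(np.uint8),cv2.MORPH_OPEN,np.ones((3,3)))
        n,lab,stt,ce=cv2.connectedComponentsWithStats(m)
        for i in range(1,n):
            if stt[i,4]<150: continue
            q=np.c_[s[lab==i],t[lab==i]].astype(np.float32); r=cv2.minAreaRect(q)
            print(nm,'s',np.round(q[:,0].min(),1),np.round(q[:,0].max(),1),'t',np.round(q[:,1].min(),1),np.round(q[:,1].max(),1),'ang',round(r[2],1),'z',round(float(np.median(z[lab==i]))*1e3,1))
E
python3 -c "
from st import *
st('w12')"
```

```text
t 19.55 s,t,z [-173.6    0.9   40. ] f lane [ 0.  -0.1  0.7]
fintop s -156.8 -146.9 t -23.2 26.9 ang 0.3 z 90.3
foottop s -161.2 -142.7 t -31.3 34.8 ang 0.1 z 35.0
packs s -131.8 -53.9 t -32.9 35.6 ang 89.5 z 40.0
```

```bash
python3 - <<'E'
from tilt import *
p,w,s,t=bl('w12'); z=w[...,2]*1e3
u=300
print(' '.join(f'{v}:{s[v,u]:.0f},{z[v,u]:.0f}' for v in range(110,285,4)))
E
```

```text
110:-97,40 114:-98,40 118:-100,40 122:-102,40 126:-103,40 130:-105,40 134:-107,40 138:-108,40 142:-110,39 146:-112,40 150:-113,40 154:-115,39 158:-117,40 162:-119,39 166:-120,39 170:-122,40 174:-124,40 178:-126,41 182:-127,40 186:-129,40 190:-131,38 194:-139,0 198:-142,-1 202:-144,0 206:-145,5 210:-144,23 214:-144,33 218:-145,35 222:-147,35 226:-149,34 230:-151,35 234:-150,46 238:-150,54 242:-149,62 246:-149,70 250:-148,77 254:-148,82 258:-148,87 262:-149,89 266:-149,91 270:-151,90 274:-152,91 278:-154,91 282:-155,91
```

View pics/w12.png

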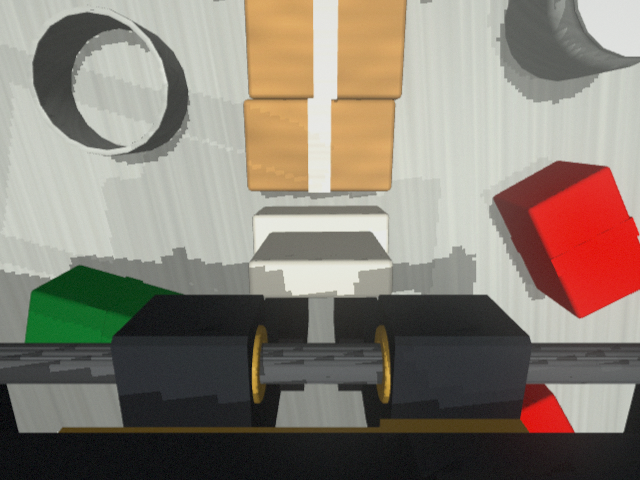

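```bash
cat > lean.py <<'E'
from blk import *
def lean(tag,us=(280,360),zr=((4,31),(42,84))):
    p,w,s,t=bl(tag); z=w[...,2]*1e3
    m0=np.zeros(s.shape,bool); m0[:290]=True
    for lo,hi in zr:
        m=m0&(z>lo)&(z<hi)&(abs(t)<20)&(s>-230)&(s<60)
        # only points on block front: white-ish/grey low saturation
        sat=cv2.cvtColor(p,cv2.COLOR_RGB2HSV)[...,1]; m&=sat<60
        if m.sum()<50: print(lo,'few'); continue
        x=s[m]; k=abs(x-np.median(x))<6; f=np.polyfit(z[m][k],x[k],1); print(lo,m.sum(),'lean deg',np.degrees(np.arctan(f[0])).round(2),'s at mid',np.polyval(f,(lo+hi)/2).round(1))
E
python3 - <<'E'
from lean import *
lean('w11'); lean('w12')
E
```

```text
4 339 lean deg -0.18 s at mid -145.3
42 2369 lean deg -0.03 s at mid -153.3
4 522 lean deg 3.78 s at mid -144.1
42 2250 lean deg 3.75 s at mid -149.2
```

The block leaned 3.7° because even the fin's root is a bit too high. I'll back off and let it settle. Then I'll lean the tool back 0.35 rad so the fingertips can push low on the foot's rear face, about 23 mm up, with the gripper body clear of the fin.

move_arm(moves=[0,1,0,0,0,0,0,1.5,0,0,0,0,0,3,0,0,0,0,0,6,0,0,0,0,0,8,0,0,0,0,0,6,-5,0,0,0,0,0,-5,0.07,0,0,0,0,0,0.1,0,0,0,0,0,0.1,0,0,0,0,0,0.08,0,0,0,0,0,0,0,0,0,0,0,0,0,0])

```text
t: 20.6
ee_pos: [0.4701, -0.1031, 0.0497]
tool_rot: [-0.173, 0.983, -0.065, 0.011]
ft_force: [-0.1, -0.4, -0.3]
opening: 0.0105
```

```bash
python3 - <<'E'
from st import *
from lean import lean
st('w13'); lean('w13')
c,ex,ey=L(); p=c-.197*ex+.0011*ey
to(p[0],p[1],.02,-7.43)
E
```

```text
t 20.6 s,t,z [-200.9    1.    49.7] f lane [-0.4  0.1 -0.3]
fintop s -167.9 -152.8 t -23.3 26.8 ang 0.7 z 89.8
foottop s -132.2 -130.8 t -29.4 34.4 ang 0.3 z 33.8
foottop s -175.6 -158.4 t -31.3 34.9 ang 89.8 z 34.9
packs s -132.3 -50.1 t -32.9 35.6 ang 89.5 z 40.0
4 477 lean deg -0.05 s at mid -175.3
42 1673 lean deg -0.05 s at mid -167.3
t 20.65 pos [ 0.4701 -0.1022  0.0499] xang -7.46 f [ 0.4  0.9 -0.4] m [-0.18 -0.07 -0.01] open 0.0107
shift mm in tool [ 0.   7.4 29.1] turn z -0.0006 tilt [ 0.0438  0.3384 -0.94  ]
```

View pics/w13.png

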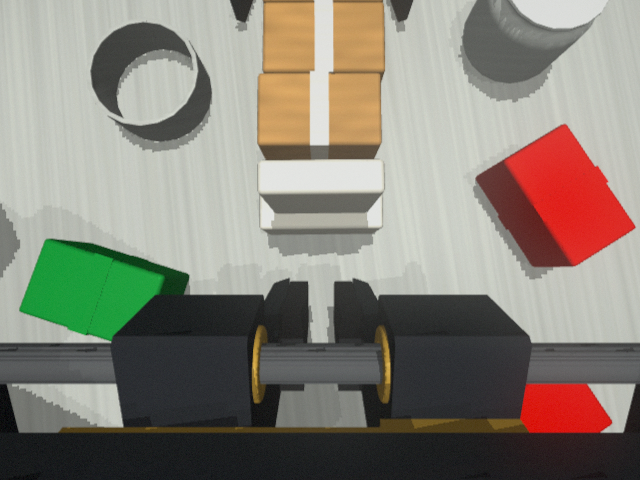

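move_arm(moves=[0,3.4,9.3,0,0,0,0,3.4,9.3,0,0,0,0,2.4,6.5,0,0,0,0,1,2.8,0,0,0,0,0,0,0,0,0,0,-2.82,1.03,0,0,0,0,-2.82,1.03,0,0,0,0,-2.82,1.03,0,0,0,0,-1.88,0.69,0,0,0,0,-1.88,0.69,0,0,0,0,0,0,0,0,0])

```text
t: 21.57
ee_pos: [0.4721, -0.0882, 0.0204]
tool_rot: [-0.174, 0.983, -0.063, 0.011]
ft_force: [0.5, -0.3, 0.1]
opening: 0.0107
```

move_arm(moves=[0,-1.88,0.69,0,0,0,0,-1.88,0.69,0,0,0,0,-1.88,0.69,0,0,0,0,-1.88,0.69,0,0,0,0,0,0,0,0,0])

```text
t: 21.98
ee_pos: [0.473, -0.0802, 0.0202]
tool_rot: [-0.174, 0.983, -0.063, 0.011]
ft_force: [0.0, -0.8, 0.3]
opening: 0.0104
```

```bash
python3 - <<'E'
from st import *
from lean import lean
st('w14'); lean('w14')
E
```

```text
t 21.98 s,t,z [-177.8    1.1   20.2] f lane [-0.8 -0.1  0.3]
fintop s -167.6 -153.3 t -23.5 26.8 ang 0.5 z 89.9
foottop s -132.1 -131.2 t -29.1 0.4 ang 0.5 z 33.5
foottop s -175.1 -165.2 t -30.9 34.7 ang 0.5 z 34.9
packs s -132.2 -49.0 t -32.9 35.6 ang 89.3 z 40.0
4 241 lean deg -0.02 s at mid -131.8
42 1184 lean deg -12.59 s at mid -181.8
```

move_arm(moves=[0,-1.88,0.69,0,0,0,0,-1.88,0.69,0,0,0,0,-1.88,0.69,0,0,0,0,-1.88,0.69,0,0,0,0,-1.88,0.69,0,0,0,0,-1.88,0.69,0,0,0,0,0,0,0,0,0])

```text
t: 22.62
ee_pos: [0.4747, -0.0684, 0.0202]
tool_rot: [-0.174, 0.983, -0.063, 0.011]
ft_force: [-0.6, -0.3, -0.5]
opening: 0.0109
```

```bash
python3 - <<'E'
from st import *
st('w15')
from tilt import *
p,w,s,t=bl('w15'); z=w[...,2]*1e3
for u in (280,350): print(' '.join(f'{v}:{s[v,u]:.0f},{z[v,u]:.0f}' for v in range(120,290,4)))
E
```

```text
t 22.62 s,t,z [-165.9    0.9   20.2] f lane [-0.4  0.6 -0.5]
fintop s -164.0 -149.5 t -23.2 26.9 ang 0.6 z 90.4
foottop s -168.6 -165.4 t 21.4 34.9 ang 0.3 z 35.9
foottop s -168.5 -164.9 t -31.3 -16.7 ang 0.2 z 35.8
packs s -132.0 -37.2 t -32.9 35.6 ang 89.6 z 40.0
120:-95,40 124:-97,40 128:-99,40 132:-101,40 136:-103,39 140:-104,40 144:-106,40 148:-108,40 152:-110,41 156:-112,40 160:-113,39 164:-115,40 168:-117,40 172:-119,39 176:-121,39 180:-123,41 184:-124,40 188:-126,40 192:-128,40 196:-130,41 200:-131,39 204:-132,30 208:-132,18 212:-132,4 216:-133,-0 220:-135,-0 224:-137,-2 228:-140,0 232:-150,90 236:-152,89 240:-153,91 244:-154,91 248:-155,90 252:-157,90 256:-158,90 260:-159,91 264:-160,89 268:-161,91 272:-163,91 276:-164,88 280:-166,52 284:-168,56 288:-169,59
120:-96,41 124:-97,39 128:-99,41 132:-101,41 136:-103,40 140:-104,40 144:-107,41 148:-109,41 152:-110,39 156:-112,40 160:-113,39 164:-115,40 168:-117,41 172:-119,40 176:-121,41 180:-123,40 184:-125,41 188:-126,41 192:-128,40 196:-130,39 200:-131,40 204:-132,29 208:-132,18 212:-131,4 216:-133,-1 220:-136,1 224:-137,-0 228:-140,0 232:-150,90 236:-152,90 240:-153,90 244:-154,90 248:-155,91 252:-157,91 256:-158,91 260:-159,91 264:-160,90 268:-161,91 272:-163,90 276:-164,80 280:-167,36 284:-168,52 288:-169,55
```

View pics/w15.png

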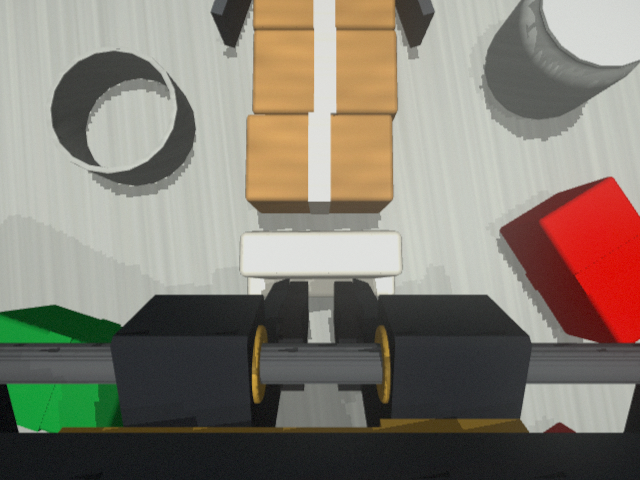

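The numbers conflict: the TCP at s=−165.9 would be inside the foot (rear ≈−172), yet there is no force. I'll look closer before moving.

```bash
python3 - <<'E'
from blk import *
from h import *
p,w,s,t=bl('w15'); z=w[...,2]*1e3
cv2.imwrite('pics/w15c.png',cv2.resize(p[215:365,220:420],None,fx=4,fy=4,interpolation=cv2.INTER_CUBIC)[:,:,::-1])
for u in (250,290,320,350,390): print(u,' '.join(f'{v}:{s[v,u]:.0f},{t[v,u]:.0f},{z[v,u]:.0f}' for v in range(268,340,4)))
p,d,c=grab('scene','s15'); cv2.imwrite('pics/s15c.png',cv2.resize(p[180:280,200:360],None,fx=5,fy=5,interpolation=cv2.INTER_CUBIC)[:,:,::-1])
E
```

```text
250 268:-161,23,90 272:-163,23,89 276:-164,23,90 280:-167,33,35 284:-169,33,36 288:-170,33,37 292:-172,33,36 296:-167,17,123 300:-168,16,126 304:-169,16,126 308:-169,16,129 312:-170,16,130 316:-171,15,132 320:-171,15,134 324:-172,15,135 328:-172,15,135 332:-173,14,137 336:-174,15,135
290 268:-161,11,90 272:-163,11,91 276:-164,11,86 280:-167,15,36 284:-168,14,52 288:-169,14,55 292:-171,13,60 296:-172,13,63 300:-173,13,66 304:-174,12,70 308:-175,12,72 312:-176,12,75 316:-177,12,78 320:-178,12,81 324:-179,11,82 328:-180,11,85 332:-181,11,88 336:-182,11,89
320 268:-161,2,89 272:-163,2,91 276:-164,2,84 280:-167,2,36 284:-168,2,35 288:-170,2,37 292:-172,2,36 296:-174,2,34 300:-178,2,-0 304:-181,2,0 308:-183,2,0 312:-185,2,0 316:-187,2,1 320:-189,2,0 324:-191,2,1 328:-193,2,-0 332:-195,2,0 336:-197,2,0
350 268:-161,-7,91 272:-163,-7,90 276:-164,-8,80 280:-167,-11,36 284:-168,-10,52 288:-169,-10,55 292:-171,-9,60 296:-172,-9,64 300:-173,-9,67 304:-174,-9,70 308:-175,-8,72 312:-176,-8,75 316:-177,-8,78 320:-178,-8,81 324:-179,-8,84 328:-180,-7,86 332:-181,-7,89 336:-182,-7,90
390 268:-161,-19,90 272:-163,-20,89 276:-165,-29,36 280:-167,-29,36 284:-168,-29,35 288:-170,-29,37 292:-172,-29,36 296:-167,-13,123 300:nan,nan,nan 304:-169,-13,127 308:-170,-12,127 312:-170,-12,130 316:-171,-12,132 320:-171,-11,134 324:-172,-11,135 328:-172,-11,135 332:-173,-11,134 336:-174,-11,135
```

View pics/w15c.png

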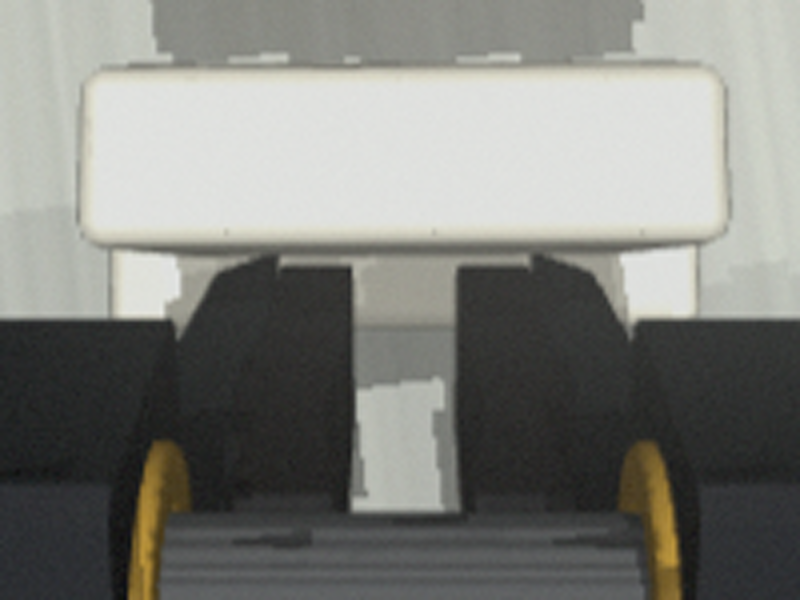

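View pics/s15c.png

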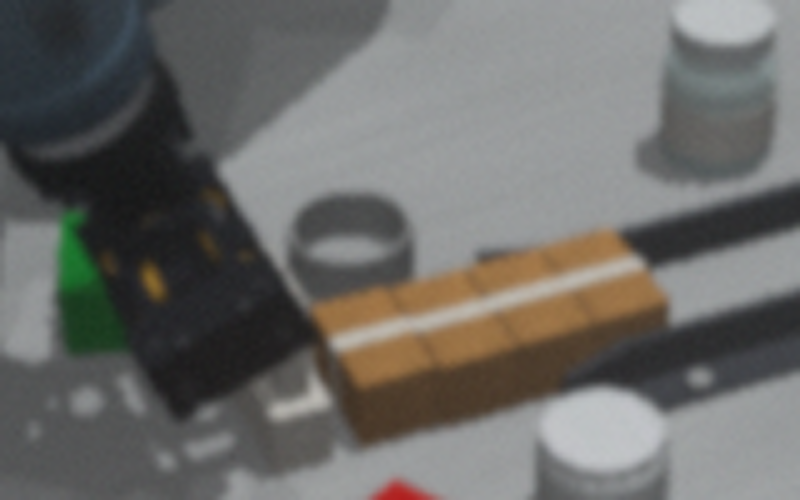

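```bash
python3 - <<'E'
from h import *
from scipy.spatial.transform import Rotation as R
S=bot.state(); q=S['tool_rot']; M=R.from_quat([q[1],q[2],q[3],q[0]]).as_matrix()
c=bot.calibration('wrist'); K,T=c['intrinsics'],c['cam_to_world']
for y in (-9,0,9):
  for z in (0,-19,-30,-64): print(y,z,np.round(proj(K,T,S['ee_pos']+M@np.array([.014,y/1e3,z/1e3])),0))
cl=M.T@(T[:3,3]-S['ee_pos']); print('cam in tool',cl)
# depth of finger in w1 in tool frame
p,d,K,T1=load('w1'); w=cloud(d,K,T1)
# camera->tool fixed
Tt=np.eye(4); 
Tc=np.linalg.inv(np.block([[M,S['ee_pos'][:,None]],[np.zeros((1,3)),1]]))@T
v,u=np.mgrid[:480,:640]; C=np.stack([(u-K[0,2])/K[0,0]*d,(v-K[1,2])/K[1,1]*d,d],-1)
P=(C@Tc[:3,:3].T+Tc[:3,3])*1e3
for u_ in (195,205,212,430,450): print(u_,' '.join(f'{v_}:({P[v_,u_,0]:.0f},{P[v_,u_,1]:.0f},{P[v_,u_,2]:.0f})' for v_ in range(276,340,4)))
E
```

```text
-9 0 [[351. 260.]]
-9 -19 [[355. 274.]]
-9 -30 [[357. 284.]]
-9 -64 [[367. 325.]]
0 0 [[351. 277.]]
0 -19 [[354. 293.]]
0 -30 [[357. 304.]]
0 -64 [[366. 350.]]
9 0 [[351. 295.]]
9 -19 [[354. 312.]]
9 -30 [[356. 324.]]
9 -64 [[365. 374.]]
cam in tool [-0.00072962 -0.06787208 -0.17303436]
195 276:(-150,97,253) 280:(-151,103,254) 284:(-51,-9,-30) 288:(-50,-9,-35) 292:(-49,-9,-38) 296:(-47,-9,-43) 300:(-46,-9,-46) 304:(-45,-9,-50) 308:(-46,-7,-48) 312:(-45,-6,-49) 316:(-46,-4,-48) 320:(-45,-4,-50) 324:(-46,-2,-50) 328:(-46,-0,-50) 332:(-46,2,-49) 336:(-46,3,-50)
205 276:(-138,97,252) 280:(-139,102,253) 284:(-47,-9,-30) 288:(-46,-9,-34) 292:(-45,-9,-38) 296:(-45,-8,-39) 300:(-45,-6,-39) 304:(-45,-5,-40) 308:(-45,-4,-41) 312:(-45,-2,-41) 316:(-45,-1,-41) 320:(-45,1,-41) 324:(-45,2,-42) 328:(-45,4,-42) 332:(-45,6,-42) 336:(-45,7,-43)
212 276:(-130,97,253) 280:(-131,103,253) 284:(-1,-68,-173) 288:(-45,-7,-29) 292:(-45,-5,-30) 296:(-45,-3,-29) 300:(-45,-2,-29) 304:(-45,-1,-31) 308:(-45,1,-31) 312:(-45,3,-31) 316:(-45,4,-32) 320:(-45,6,-33) 324:(-45,7,-33) 328:(-45,9,-33) 332:(-136,171,252) 336:(-136,177,252)
430 276:(128,96,249) 280:(129,101,249) 284:(43,-9,-30) 288:(43,-8,-32) 292:(43,-6,-30) 296:(43,-5,-32) 300:(43,-3,-32) 304:(43,-1,-32) 308:(43,1,-32) 312:(43,2,-32) 316:(43,3,-34) 320:(43,5,-34) 324:(43,7,-34) 328:(43,8,-34) 332:(135,172,253) 336:(136,177,253)
450 276:(153,97,252) 280:(51,-11,-31) 284:(51,-9,-31) 288:(50,-9,-35) 292:(48,-9,-39) 296:(47,-9,-42) 300:(46,-9,-45) 304:(45,-9,-49) 308:(44,-9,-51) 312:(45,-7,-51) 316:(44,-6,-52) 320:(44,-5,-52) 324:(44,-3,-53) 328:(45,-1,-52) 332:(44,-1,-54) 336:(44,0,-54)
```

The depth of the fingers explains everything: the real fingertips end about 30 mm short of the reported TCP. My "50 mm" grip was only on the top 9 mm of the fin, so the block pivoted, and the later contacts were about 30 mm higher than planned. From now on I'll allow for that 30 mm. Next I'll back off and lower so that the true tips push the foot at about 23 mm.

move_arm(moves=[0,0.94,-0.34,0,0,0,0,1.88,-0.69,0,0,0,0,3.76,-1.37,0,0,0,0,4.7,-1.71,0,0,0,0,4.7,-1.71,0,0,0,0,4.7,-1.71,0,0,0,0,1.88,-0.69,0,0,0,0,0,0,0,0,0])

```text
t: 23.38
ee_pos: [0.4716, -0.0933, 0.0202]
tool_rot: [-0.174, 0.983, -0.064, 0.011]
ft_force: [-0.2, -0.1, -0.1]
opening: 0.0108
```

```bash
python3 - <<'E'
from st import *
st('w16')
p,w,s,t=bl('w16'); z=w[...,2]*1e3
for u in (290,320): print(u,' '.join(f'{v}:{s[v,u]:.0f},{t[v,u]:.0f},{z[v,u]:.0f}' for v in range(200,300,4)))
E
```

```text
t 23.38 s,t,z [-191.     0.8   20.2] f lane [-0.2  0.2 -0.1]
fintop s -167.9 -153.2 t -23.2 26.6 ang 0.5 z 89.9
foottop s -132.2 -130.9 t -29.4 34.8 ang 0.1 z 33.7
foottop s -175.7 -160.4 t -31.2 34.8 ang 0.4 z 34.9
packs s -132.2 -62.5 t -32.9 35.7 ang 89.6 z 40.0
290 200:-166,11,89 204:-167,11,89 208:-167,11,85 212:-168,12,77 216:-167,13,67 220:-167,14,55 224:-167,15,42 228:-169,15,36 232:-170,15,35 236:-172,15,35 240:-174,15,35 244:-175,16,31 248:-176,18,0 252:-178,18,0 256:-180,18,0 260:-182,18,0 264:-184,18,1 268:-186,18,0 272:-189,18,-1 276:-191,18,-1 280:-193,18,-0 284:-193,14,52 288:-194,13,56 292:-196,13,60 296:-197,13,63
320 200:-166,2,91 204:-167,2,89 208:-167,2,85 212:-167,2,75 216:-167,2,66 220:-167,2,56 224:-167,2,41 228:-169,2,36 232:-170,2,35 236:-172,2,35 240:-174,2,35 244:-175,2,29 248:-176,2,0 252:-178,2,-0 256:-180,2,0 260:-182,2,0 264:-184,2,0 268:-186,2,-0 272:-189,2,-0 276:-191,2,0 280:-193,2,-0 284:-195,2,-0 288:-197,2,1 292:-199,2,-0 296:-201,2,-1
```

move_arm(moves=[0,2.4,6.6,0,0,0,0,2.4,6.6,0,0,0,0,2.4,6.6,0,0,0,0,1.4,3.7,0,0,0,0,1,2.8,0,0,0,0,0,0,0,0,0,0,0,0,0,0,0])

```text
t: 24.02
ee_pos: [0.4714, -0.0923, -0.0081]
tool_rot: [-0.174, 0.983, -0.063, 0.011]
ft_force: [0.3, -0.4, 0.8]
opening: 0.0106
```

```bash
python3 - <<'E'
from st import *
st('w17')
p,w,s,t=bl('w17'); z=w[...,2]*1e3
for u in (290,): print(u,' '.join(f'{v}:{s[v,u]:.0f},{t[v,u]:.0f},{z[v,u]:.0f}' for v in range(240,320,4)))
E
```

```text
t 24.02 s,t,z [-190.     1.1   -8.1] f lane [-0.4 -0.4  0.8]
fintop s -167.9 -152.9 t -23.6 26.9 ang 0.5 z 89.9
foottop s -132.4 -130.7 t -29.7 35.0 ang 0.1 z 33.6
foottop s -175.7 -161.1 t -31.4 34.7 ang 0.1 z 34.9
packs s -132.3 -82.7 t -33.0 35.6 ang 89.7 z 40.0
290 240:-175,13,34 244:-175,15,16 248:-176,16,-0 252:-178,16,0 256:-180,16,0 260:-182,16,0 264:-184,16,0 268:-186,16,1 272:-187,16,-1 276:-189,16,0 280:-191,16,0 284:-192,14,25 288:-193,14,28 292:-195,14,31 296:-196,13,35 300:-197,13,37 304:-198,13,41 308:-199,12,44 312:-200,12,47 316:-201,12,50
```

The true tips are now at (s −192, z≈23), 16 mm behind the foot. Advancing.

move_arm(moves=[0,-1.88,0.69,0,0,0,0,-2.82,1.03,0,0,0,0,-2.82,1.03,0,0,0,0,-2.82,1.03,0,0,0,0,-1.88,0.69,0,0,0,0,-1.88,0.69,0,0,0,0,-1.88,0.69,0,0,0,0,-1.88,0.69,0,0,0,0,-1.88,0.69,0,0,0,0,-1.88,0.69,0,0,0,0,-0.94,0.34,0,0,0,0,0,0,0,0,0])

```text
t: 25.07
ee_pos: [0.4747, -0.0685, -0.0078]
tool_rot: [-0.174, 0.983, -0.063, 0.011]
ft_force: [-0.2, -0.4, -1.4]
opening: 0.0108
```

```bash
python3 - <<'E'
from st import *
st('w18')
p,w,s,t=bl('w18'); z=w[...,2]*1e3
for u in (290,320): print(u,' '.join(f'{v}:{s[v,u]:.0f},{t[v,u]:.0f},{z[v,u]:.0f}' for v in range(180,300,5)))
E
```

```text
t 25.07 s,t,z [-166.     0.9   -7.8] f lane [-0.5  0.1 -1.4]
fintop s -157.6 -143.4 t -23.6 26.7 ang 0.0 z 89.9
foottop s -132.0 -131.3 t -12.1 19.4 ang 0.4 z 33.6
foottop s -165.3 -156.2 t -31.6 34.7 ang 0.1 z 34.9
packs s -132.1 -57.9 t -32.9 35.6 ang 89.5 z 40.0
290 180:-130,13,41 185:-131,13,40 190:-132,14,33 195:-144,9,90 200:-146,9,90 205:-147,9,90 210:-148,9,90 215:-149,9,91 220:-150,9,90 225:-151,9,89 230:-153,9,89 235:-154,9,90 240:-155,9,91 245:-156,9,89 250:-157,9,88 255:-157,11,59 260:-159,13,34 265:-160,13,35 270:-162,13,35 275:-164,13,34 280:-167,16,0 285:-168,14,25 290:-170,13,31 295:-171,13,35
320 180:-129,2,39 185:-131,2,40 190:-132,2,34 195:-145,2,91 200:-146,2,90 205:-147,2,90 210:-148,2,90 215:-149,2,90 220:-150,2,89 225:-152,2,90 230:-153,2,91 235:-154,2,89 240:-155,2,90 245:-156,2,90 250:-157,2,89 255:-157,2,59 260:-159,2,35 265:-160,2,35 270:-162,2,35 275:-164,2,35 280:-167,2,0 285:-169,2,-1 290:-172,2,-1 295:-174,2,0
```

The block slides upright and square. Continuing the push.

move_arm(moves=[0,-1.41,0.51,0,0,0,0,-1.41,0.51,0,0,0,0,-1.88,0.69,0,0,0,0,-2.82,1.03,0,0,0,0,-2.82,1.03,0,0,0,0,-2.82,1.03,0,0,0,0,-2.82,1.03,0,0,0,0,-2.82,1.03,0,0,0,0,-2.82,1.03,0,0,0,0,-2.82,1.03,0,0,0,0,-2.82,1.03,0,0,0,0,-1.88,0.69,0,0,0])

```text
t: 26.12
ee_pos: [0.4786, -0.0375, -0.0078]
tool_rot: [-0.174, 0.983, -0.063, 0.011]
ft_force: [-1.3, -4.1, 1.3]
opening: 0.0107
```

```bash
python3 - <<'E'
from st import *
st('w19')
E
```

```text
t 26.12 s,t,z [-134.8    1.    -7.8] f lane [-4.2  0.8  1.3]
fintop s -126.8 -112.5 t -23.5 26.9 ang 89.8 z 89.9
foottop s -134.5 -125.4 t -31.4 34.8 ang 89.7 z 34.9
packs s -103.6 -27.0 t -32.9 35.7 ang 0.1 z 40.0
```

View pics/w19.png

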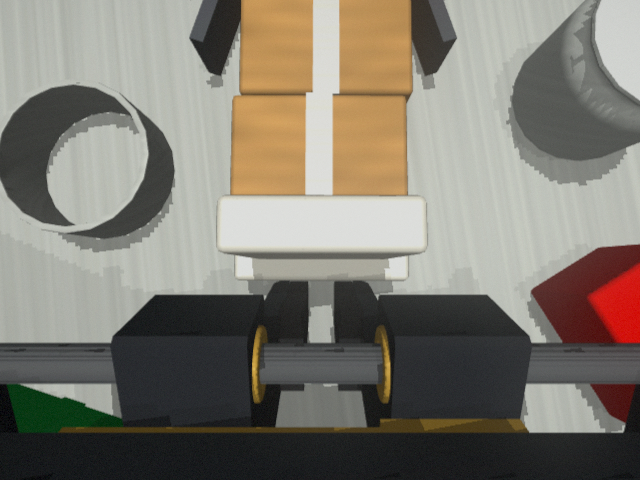

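The row moves at about 4.2 N of sliding force and everything is upright. Continuing.

move_arm(moves=[0,-1.88,0.69,0,0,0,0,-2.82,1.03,0,0,0,0,-2.82,1.03,0,0,0,0,-2.82,1.03,0,0,0,0,-2.82,1.03,0,0,0,0,-2.82,1.03,0,0,0,0,-2.82,1.03,0,0,0,0,-2.82,1.03,0,0,0,0,-2.82,1.03,0,0,0,0,-2.82,1.03,0,0,0,0,-2.82,1.03,0,0,0,0,-2.82,1.03,0,0,0])

```text
t: 27.17
ee_pos: [0.4831, -0.0029, -0.0078]
tool_rot: [-0.174, 0.983, -0.063, 0.011]
ft_force: [-0.2, -4.9, 2.5]
opening: 0.0107
```

move_arm(moves=[0,-2.82,1.03,0,0,0,0,-2.82,1.03,0,0,0,0,-2.82,1.03,0,0,0,0,-2.82,1.03,0,0,0,0,-2.82,1.03,0,0,0,0,-2.82,1.03,0,0,0,0,-2.82,1.03,0,0,0,0,-2.82,1.03,0,0,0,0,-2.82,1.03,0,0,0,0,-2.82,1.03,0,0,0,0,-2.82,1.03,0,0,0,0,-1.88,0.69,0,0,0])

```text
t: 28.17
ee_pos: [0.4876, 0.032, -0.0079]
tool_rot: [-0.174, 0.983, -0.063, 0.011]
ft_force: [0.2, -4.2, 1.6]
opening: 0.0107
```

```bash
python3 - <<'E'
from st import *
st('w20')
E
```

```text
t 28.17 s,t,z [-64.7   1.1  -7.9] f lane [-4.2 -0.7  1.6]
fintop s -56.8 -42.7 t -23.3 27.1 ang 90.0 z 89.9
foottop s -64.4 -55.4 t -31.4 34.9 ang 89.7 z 34.9
packs s -33.5 43.2 t -32.8 35.8 ang 0.1 z 40.0
```

View pics/w20.png

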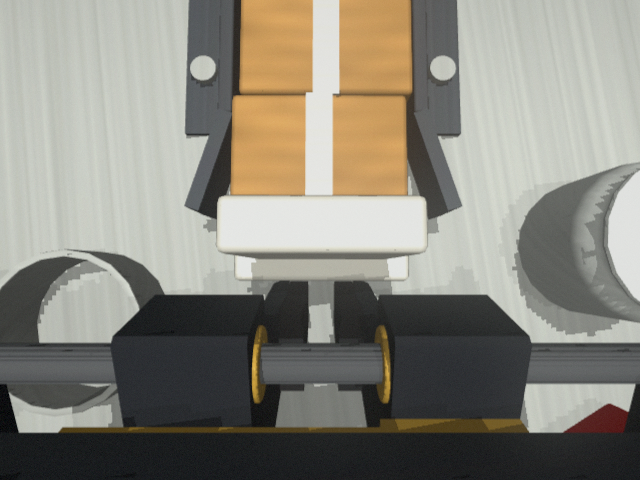

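move_arm(moves=[0,-1.88,0.69,0,0,0,0,-2.82,1.03,0,0,0,0,-2.82,1.03,0,0,0,0,-2.82,1.03,0,0,0,0,-2.82,1.03,0,0,0,0,-2.82,1.03,0,0,0,0,-2.82,1.03,0,0,0,0,-2.82,1.03,0,0,0,0,-2.82,1.03,0,0,0,0,-2.82,1.03,0,0,0,0,-2.82,1.03,0,0,0,0,-2.82,1.03,0,0,0])

```text
t: 29.22
ee_pos: [0.4921, 0.0666, -0.0079]
tool_rot: [-0.174, 0.983, -0.063, 0.011]
ft_force: [-1.1, -3.6, 1.6]
opening: 0.0105
```

move_arm(moves=[0,-2.82,1.03,0,0,0,0,-2.82,1.03,0,0,0,0,-1.88,0.69,0,0,0,0,-1.88,0.69,0,0,0,0,-1.88,0.69,0,0,0,0,-1.88,0.69,0,0,0,0,-1.88,0.69,0,0,0,0,-1.88,0.69,0,0,0])

```text
t: 29.88
ee_pos: [0.4944, 0.0843, -0.0079]
tool_rot: [-0.174, 0.983, -0.063, 0.011]
ft_force: [-0.7, -5.0, 3.1]
opening: 0.0108
```

```bash
python3 - <<'E'
from st import *
st('w21')
E
```

```text
t 29.88 s,t,z [-11.9   1.1  -7.9] f lane [-5.1  0.1  3.1]
fintop s -4.0 10.0 t -23.5 26.9 ang 0.0 z 89.9
foottop s -11.6 -2.5 t -31.4 35.0 ang 89.7 z 34.9
packs s 19.4 96.0 t -32.8 35.8 ang 89.7 z 40.0
```

View pics/w21.png

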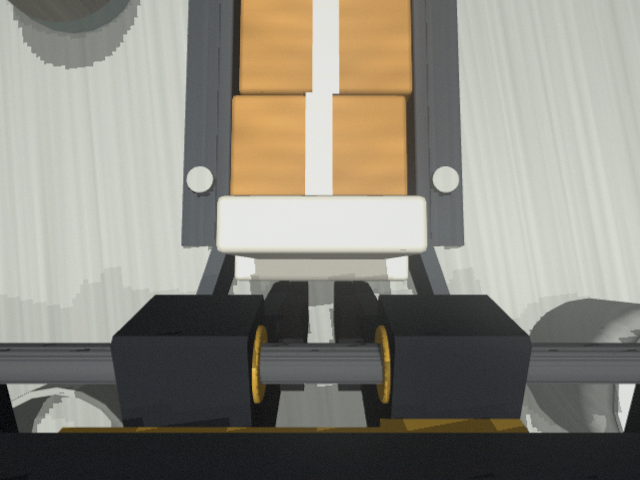

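The row's rear is at s≈19.4 and the pad should be met about 11–12 mm further on. Slow approach.

move_arm(moves=[0,-0.94,0.34,0,0,0,0,-0.94,0.34,0,0,0,0,-0.94,0.34,0,0,0,0,-0.94,0.34,0,0,0,0,-0.94,0.34,0,0,0,0,-0.94,0.34,0,0,0,0,-0.94,0.34,0,0,0,0,-0.94,0.34,0,0,0])

```text
t: 30.6
ee_pos: [0.4954, 0.0922, -0.0079]
tool_rot: [-0.174, 0.983, -0.063, 0.011]
ft_force: [-0.9, -3.9, 1.1]
opening: 0.0106
```

move_arm(moves=[0,-0.94,0.34,0,0,0,0,-0.94,0.34,0,0,0])

```text
t: 30.77
ee_pos: [0.4956, 0.0942, -0.0079]
tool_rot: [-0.174, 0.983, -0.063, 0.011]
ft_force: [0.1, -5.0, 1.5]
opening: 0.0107
```

move_arm(moves=[0,-0.94,0.34,0,0,0,0,-0.94,0.34,0,0,0])

```text
t: 30.93
ee_pos: [0.4959, 0.0961, -0.0078]
tool_rot: [-0.174, 0.983, -0.063, 0.011]
ft_force: [-0.7, -4.2, 1.3]
opening: 0.0104
```

move_arm(moves=[0,-0.94,0.34,0,0,0])

```text
t: 31.02
ee_pos: [0.496, 0.0972, -0.0078]
tool_rot: [-0.174, 0.983, -0.063, 0.011]
ft_force: [-1.1, -4.6, 1.2]
opening: 0.0105
```

move_arm(moves=[0,-0.94,0.34,0,0,0])

```text
t: 31.1
ee_pos: [0.4962, 0.0979, -0.0079]
tool_rot: [-0.173, 0.983, -0.063, 0.011]
ft_force: [-1.3, -7.8, 1.4]
opening: 0.0106
```

move_arm(moves=[0,-0.94,0.34,0,0,0])

```text
t: 31.18
ee_pos: [0.4965, 0.0986, -0.0078]
tool_rot: [-0.173, 0.983, -0.063, 0.011]
ft_force: [-2.0, -8.2, 2.2]
opening: 0.0106
```

Pad contact was felt at y≈0.097. Pressing in small steps.

move_arm(moves=[0,-0.94,0.34,0,0,0])

```text
t: 31.27
ee_pos: [0.4966, 0.0993, -0.0079]
tool_rot: [-0.173, 0.983, -0.063, 0.011]
ft_force: [-2.5, -9.4, 2.3]
opening: 0.0104
```

move_arm(moves=[0,-0.94,0.34,0,0,0])

```text
t: 31.35
ee_pos: [0.4969, 0.1001, -0.0079]
tool_rot: [-0.173, 0.983, -0.063, 0.012]
ft_force: [-2.0, -11.5, 3.9]
opening: 0.0106
```

move_arm(moves=[0,-0.94,0.34,0,0,0,0,0,0,0,0,0])

```text
t: 31.52
ee_pos: [0.497, 0.1008, -0.0078]
tool_rot: [-0.173, 0.983, -0.063, 0.012]
ft_force: [-2.1, -10.2, 3.4]
opening: 0.0108
```

move_arm(moves=[0,-0.94,0.34,0,0,0])

```text
t: 31.6
ee_pos: [0.4972, 0.1015, -0.0079]
tool_rot: [-0.172, 0.983, -0.063, 0.012]
ft_force: [-2.7, -14.9, 3.4]
opening: 0.0108
```

move_arm(moves=[0,-0.47,0.17,0,0,0])

```text
t: 31.68
ee_pos: [0.4973, 0.1018, -0.0079]
tool_rot: [-0.172, 0.983, -0.063, 0.012]
ft_force: [-3.8, -13.4, 5.7]
opening: 0.0106
```

move_arm(moves=[0,0,0,0,0,0,0,0,0,0,0,0,0,0,0,0,0,0,0,0,0,0,0,0])

```text
t: 32.02
ee_pos: [0.4973, 0.1018, -0.0078]
tool_rot: [-0.172, 0.983, -0.063, 0.012]
ft_force: [-3.0, -13.0, 4.1]
opening: 0.0102
```

```bash
python3 - <<'E'
from st import *
st('w22')
E
```

```text
t 32.02 s,t,z [ 5.8  0.5 -7.8] f lane [-13.3   1.3   4.1]
fintop s 13.3 27.6 t -23.7 26.5 ang 0.4 z 89.9
foottop s 5.5 14.2 t -31.9 34.2 ang 0.1 z 34.9
packs s 36.1 113.5 t -33.1 35.4 ang 89.9 z 40.0
```

The press is held at 13 N total, with the pad compressed about 4.7 mm (≈9.5 N). I'll unload slowly and then withdraw.

move_arm(moves=[0,0.47,-0.17,0,0,0,0,0.47,-0.17,0,0,0,0,0.47,-0.17,0,0,0,0,0.47,-0.17,0,0,0,0,0.47,-0.17,0,0,0,0,0.47,-0.17,0,0,0,0,0.47,-0.17,0,0,0,0,0.47,-0.17,0,0,0,0,0.47,-0.17,0,0,0,0,0.47,-0.17,0,0,0,0,0.47,-0.17,0,0,0,0,0.47,-0.17,0,0,0])

```text
t: 33.07
ee_pos: [0.4956, 0.0979, -0.008]
tool_rot: [-0.174, 0.983, -0.063, 0.011]
ft_force: [0.5, -0.7, -0.1]
opening: 0.0109
```

move_arm(moves=[0,0.94,-0.34,0,0,0,0,0.94,-0.34,0,0,0,0,1.88,-0.69,0,0,0,0,3.76,-1.37,0,0,0,0,5.6,-2.06,0,0,0,0,5.6,-2.06,0,0,0,0,5.6,-2.06,0,0,0,0,5.6,-2.06,0,0,0,0,2,-8,0,0,0,0,0,-15,0,0,0,0,0,-20,0,0,0,0,0,-25,0,0,0])

```text
t: 34.07
ee_pos: [0.4876, 0.0408, 0.0555]
tool_rot: [-0.174, 0.983, -0.064, 0.01]
ft_force: [1.0, 0.7, 0.1]
opening: 0.0103
```

move_arm(moves=[0,0,-30,0,0,0,0,0,-30,-0.1,0,0,0,0,-30,-0.12,0,0,0,0,-20,-0.12,0,0,0,0,0,0,0,0,0,0,0,0,0,0])

```text
t: 34.57
ee_pos: [0.4858, 0.0118, 0.1624]
tool_rot: [-0.005, 0.998, -0.063, 0.002]
ft_force: [-1.2, -0.4, -0.0]
opening: 0.0105
```

```bash
python3 - <<'E'
from st import *
st('w23'); from lean import lean
S=bot.state(); print(S['ee_pos'])
E
```

```text
t 34.57 s,t,z [-85.    0.3 162.4] f lane [-0.5  1.1 -0. ]
fintop s 10.6 25.0 t -23.3 26.6 ang 89.9 z 89.8
foottop s 2.7 33.0 t -31.2 34.9 ang 89.6 z 34.8
packs s 33.0 72.9 t -30.0 35.7 ang 0.2 z 39.9
[0.48454084 0.01132755 0.16063489]
```

View pics/w23.png

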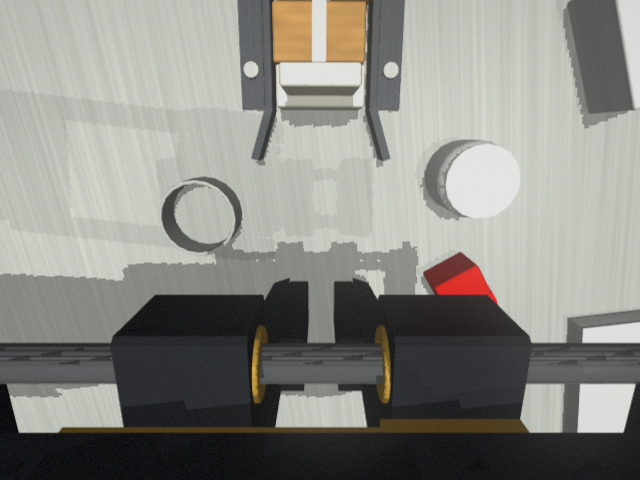

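The block stands upright directly behind pack4 (foot s 2.7–33, pack4 33–73). I'll check the pad end from above.

move_arm(moves=[0,-10,-15,0,0,0,0,-25,-20,0,0,0,0,-35,-15,0,0,0,0,-35,0,0,0,0,0,-30,0,0,0,0,0,-15,0,0,0,0,0,0,0,0,0,0,0,0,0,0,0,0])

```text
t: 35.28
ee_pos: [0.503, 0.1582, 0.2099]
tool_rot: [-0.005, 0.998, -0.064, -0.002]
ft_force: [-0.1, 0.7, -0.0]
opening: 0.0105
```

```bash
python3 - <<'E'
from st import *
st('w24')
p,w,s,t=bl('w24'); z=w[...,2]*1e3
for tt in (-20,20):
    m=(abs(t-tt)<1)&(s>150)&(s<215); v,u=np.where(m); o=np.argsort(s[m]); 
    print(tt,' '.join(f'{a:.0f},{b:.0f}' for a,b in list(zip(s[m][o],z[m][o]))[::max(1,len(o)//40)]))
grab('top','top24')
p=load('top24')[0]; cv2.imwrite('pics/top24c.png',cv2.resize(p[190:380,110:560],None,fx=1.75,fy=1.75,interpolation=cv2.INTER_CUBIC)[:,:,::-1])
E
```

```text
t 35.28 s,t,z [ 62.5   2.2 209.9] f lane [ 0.7  0.2 -0. ]
fintop s 11.1 25.4 t -23.2 26.3 ang 0.1 z 89.7
foottop s 216.9 236.2 t -32.6 35.3 ang 0.0 z 33.8
foottop s 193.3 202.4 t -31.5 33.8 ang 0.0 z 35.8
foottop s 4.0 32.0 t -31.1 34.5 ang 89.6 z 34.9
packs s 32.6 193.0 t -32.5 35.7 ang 89.2 z 39.9
-20 150,40 152,41 154,40 155,40 157,41 158,40 160,42 161,41 163,41 165,41 166,39 167,40 169,40 169,41 170,40 172,40 173,40 174,39 175,40 176,40 177,39 178,41 179,40 180,40 181,40 182,39 184,40 185,41 187,40 188,41 190,40 191,40 193,36 194,36 196,35 197,36 199,35 200,36 202,37 207,21 208,21 209,22 211,23 213,22 214,21
20 150,42 152,39 153,37 154,40 156,40 158,39 159,39 161,40 162,40 164,40 166,39 167,40 169,38 170,40 172,40 174,39 175,39 177,39 178,41 180,39 181,39 183,40 184,41 186,40 187,40 189,42 190,40 191,38 192,39 195,34 196,35 197,36 199,36 200,36 202,34 207,22 208,21 209,22 210,22 211,21 212,22 213,22 214,22
```

View pics/w24.png

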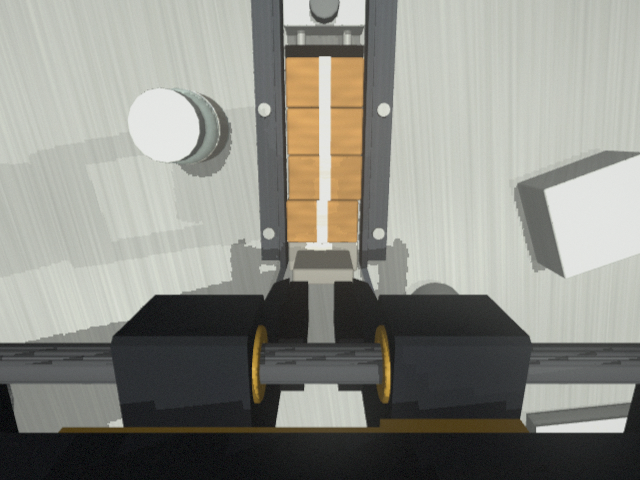

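View pics/top24c.png

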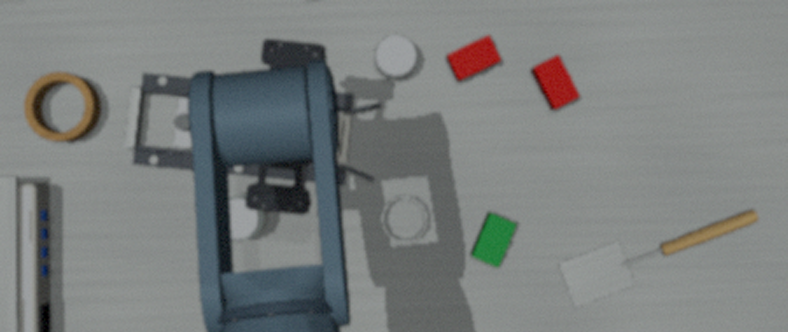

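The row spans s 32.6–193.0 (160.4 mm, so no gaps) with the pad face at 193.3. The block stands behind it, the bystanders look unmoved, and the robot is touching nothing. Handing in.

```bash
python3 -c "
from plant import bot
print(bot.job_done(), bot.state()['t'])"
```

```text
the job is handed in; nothing more can be done
the job is handed in; nothing more can be done
```

The row of four packs is in the lane, tight against the pad, with the block standing upright right behind it. I handed the job in at about 35 s.

**What I did:** I took the block by its fin, stood it behind the row, and began pushing while still holding the fin. The block pitched about 27° in the grip. The cause was that the fingertips end about 30 mm short of the reported TCP, so I had only the top 9 mm of the fin. I righted the block and stood it square again. A push on the fin made it lean about 4°, and it settled back upright. I then slid the whole row in by pushing low on the block's foot with nearly closed fingers.

**Press:** Pad contact was felt about 5 mm before the final position. The push peaked at about 15 N and was held at about 13 N, with roughly 4 N of that being friction. By compression the pad carried about 9.5 N. I unloaded slowly and withdrew.

**Last checks:**
- **Row:** it measures 160.4 mm for four 40 mm packs, so there are no visible gaps. Its front is at 193.0 mm and the pad face at 193.3 mm.
- **Block:** it is upright and touching pack4 to within 1 mm.
- **Pack4:** it sits about 2–3 mm off the others sideways, as it started, but square and within the rails.
- **Bystanders:** they look untouched in the pictures; I did not measure them.

**What disagreed:** the reported TCP height against the real fingertips, by the 30 mm above. The final push was also made on the block's foot rather than with the fin in the grip.

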